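# Get the amplifier out from under the rods

### The arm

A 7-joint arm with a two-finger parallel gripper is mounted at the origin on the work surface. World frame = base frame: x ahead of the robot, y to its left, z up, the work surface at z = 0. Lengths are in mm, angles in rad, forces in N, time in s.
With the tool pointing down it reaches from about 400 to 900 mm from the base axis. Payload 5.5 kg.
Tool frame: the origin (TCP) lies on the centre line of the jaws, within the pads' length; the fingertips stand 17 mm ahead of it and the grasp point (between the pads) lies 2 mm behind it; y points along the fingers, x is the direction in which the jaws open and shut, and the axes are right-handed (so a half turn about y gives the same grasp; the last joint's range is limited). The gripper opens to 92 mm and grips with 3 to 60 N. Pads are 19 mm wide; open, the fingers measure 130 mm over their backs; the gripper's body (75 mm by 190 mm) begins 47 mm behind the grasp point.
Start: joints at [-0.979, 0.501, -0.427, 1.55, 0.221, 1.138, -0.21], TCP at [209.853, 615.192, 243.729] pointing down, gripper open.
Joint ranges: [-2.88, 2.88], [-0.31, 2.03], [-1.54, 1.56], [0.2, 2.42], [-1.41, 4.55], [0.19, 2.02], [-2.57, 2.57]. Speed limits (rad/s): [2.57, 2.57, 3.14, 3.14, 3.14, 3.14, 3.14].

### API

Orientations are given as a rotation vector (axis times angle).
In Python, from rig import arm gives the robot as it stands.
- The arm moves only by the tool step_arm, never from a script. Its argument "moves" is a list of rows, each a list of 3 entries, a list of its own where there are three numbers: the turn, a rotation vector about the tool's x, y, z in degrees, then the shift along the tool's x, y, z in m, then the finger opening in m, from 0 to 0.0918. A call has 1 to 20 rows; each row is the pose to reach, as a shift and turn from the pose commanded when the call began, along the tool's axes at that moment; what a row does not reach only later rows make up. A row lasts 1/10 s, in which the tool goes at most 50 mm and 8.59 degrees, less where a joint would pass 70% of its speed; a pose out of reach is approached as far as the arm can. A call with a gripper value outside its range is refused whole. The fingers move at their own pace and stop on an object; "force" is the grip in N (left out, the last holds). Time passes only in rows, so rows that repeat a pose let the fingers close. It gives the time, the measured TCP pose, the force and the opening at its end, in the units of the state.
- arm.get_obs(): the state, without advancing time (a new reading comes with each control period).
- arm.capture(name): name is "scene" or "top" or "wrist"; returns a dict with "image" (480x640x3 uint8, red, green, blue), "mtx" (3x3 intrinsics, pixels), "pose" (4x4, takes a point from camera to world coordinates); the wrist camera has in their place "tool_from_camera" (4x4, takes a point from camera to tool coordinates, whose origin is the TCP and whose axes are the tool frame's). Camera axes: x right, y up, looking along -z (the intrinsics and any distortion apply to the point x, -y, -z); pixel columns grow to the right and rows downward; lengths in mm; the calibration is good to about 2 mm. A picture is of the moment at which its call begins: read the wrist's pose just before it. There is no depth.
- arm.close_job(): hands the job in, once; it reports no verdict.
The state is a dict: "time": time; "joint_positions": joint angles; "dq": joint speeds; "joint_efforts": joint torques, N m; "ee_pos": TCP position; "ee_rot": TCP orientation; "ft_force": force on the tool from outside, world axes, zero at the start; "wrist_torque": the same for the moment, N m; "opening": finger opening in mm.
Only numpy, scipy, OpenCV 4.12 (cv2) and the standard library are available. Lean on these libraries where they do the work, as an engineer would, in place of code of your own. Each camera call takes 0.05 s, during which the arm holds its last target. There are 200 camera calls.

### The job

The amplifier for the camper's radio lies in the bottom of the plywood crate, under the torch, the tube spanner and the aerial tube. Lay all three in the grooves of the aluminium rack, set the amplifier right way up and flat inside the steel mounting tray, then lay each rod back across the crate in the very groove it came from, about where it lay before. Leave the mounting cage, the screwdriver and the key where they are.

Things in the scene. Friction and masses are not known exactly. Their poses are not given: they have to be found in the camera images.
- torch: Thick black plastic torch with grey bands, a plain cylinder 28 mm in diameter and 180 mm long, 0.16 kg. At the start it lies across one of the crate's three grooves, which one varies. Origin: its middle, on its axis; its own y runs along its length.
- spanner: Steel tube spanner with a cross hole near one end, a cylinder 20 mm in diameter and 170 mm long, 0.2 kg. At the start it lies across one of the crate's three grooves, which one varies. Origin: its middle, on its axis; its own y runs along its length.
- mast: Thin aluminium aerial tube, 14 mm in diameter and 170 mm long, 0.07 kg. At the start it lies across one of the crate's three grooves, which one varies. Origin: its middle, on its axis; its own y runs along its length.
- amp: Small dark metal amplifier with cooling ribs on top, a block 120 x 52 x 26 mm (x, y, z), 0.32 kg. It starts lying in the bottom of the crate, lengthwise along the crate's x, under all three rods. Origin: centre of its underside; z up.
- crate: Fixed plywood crate 170 x 126 mm, three grooves across its two long walls (8 mm thick, 110 mm clear between them); floor 4 mm thick, the amplifier on it; end lips 12 mm high at x = +-82 mm. 90-degree V-grooves along its y, at x = -55, 0, +55 mm: V bottoms 50 mm, tops 68 mm above the table; a rod's axis rests 1.414 radii above the V bottoms. Origin: centre of underside.
- rack: Fixed aluminium parking rack 170 x 100 mm, empty at the start, three grooves across its two walls (8 mm thick, 84 mm clear between them); base plate 4 mm thick. 90-degree V-grooves along its y, at x = -55, 0, +55 mm: V bottoms 30 mm, tops 48 mm above the table; a rod's axis rests 1.414 radii above the V bottoms. Origin: centre of underside.
- tray: Fixed shallow steel mounting tray with a screw ear at each end, empty at the start; inside 138 mm (its x) x 70 mm (its y), floor 3 mm thick, rim 11 mm above the table and 3 mm thick. Never moves during the job. Origin: centre of its underside on the table; z up.
- cage: Bystander: loose empty radio mounting cage of dark sheet steel, 90 x 182 x 53 mm high. Origin: centre of its underside.
- screwdriver: Bystander: loose screwdriver lying on the table. Origin: under its middle.
- key: Bystander: loose flat L-shaped steel radio removal key, 100 x 64 x 4 mm. Origin: under the middle of its long arm.
Mind the look-alikes: they are no part of the job. Several things have the shape of the torch; the one meant has the colours described above.

How it is judged (in metres and radians):
On the way, in this order (a step that is already met when the one before it is completed fails the run):
1. torch, spanner and aerial tube all lie cradled and released in grooves of the rack (x of torch in the frame of rack between -0.07 and 0.07 m and y of torch in the frame of rack between -0.03 and 0.03 m and z of torch in the frame of rack between 0.0457989 and 0.0537989 m and angle between the y axis of each of torch, spanner, mast and the y axis of rack, either way round below 0.1 rad and contact force between the fingers and torch below 0.1 N and linear speed of each of torch, spanner, mast below 0.03 m/s and x of spanner in the frame of rack between -0.07 and 0.07 m and y of spanner in the frame of rack between -0.03 and 0.03 m and z of spanner in the frame of rack between 0.0401421 and 0.0481421 m and contact force between the fingers and spanner below 0.1 N and x of mast in the frame of rack between -0.07 and 0.07 m and y of mast in the frame of rack between -0.03 and 0.03 m and z of mast in the frame of rack between 0.0358995 and 0.0438995 m and contact force between the fingers and mast below 0.1 N), for 0.2 s.
2. the amplifier lies flat in the mounting tray, released (horizontal distance between amp and tray below 0.015 m and z of amp in the frame of tray between -0.001 and 0.006 m and angle between amp's own z axis and vertical below 0.06 rad and angle between the x axis of amp and the x axis of tray, either way round below 0.25 rad and contact force between the fingers and amp below 0.1 N and linear speed of amp below 0.03 m/s), for 0.2 s.
At the end, for the whole second after the job is handed in: Amplifier upright and flat in the tray (centre within 15 mm of the tray's, seated within 3 mm, lengthwise); each rod cradled in the crate groove it started in (within 20 mm of its start, 4 mm of seated height, 0.1 rad of the groove); all released and at rest (all of step 2 and distance of each of torch, spanner, mast from where it was at the start of the episode below 0.02 m and z of torch in the frame of crate between 0.0657989 and 0.0737989 m and angle between the y axis of each of torch, spanner, mast and the y axis of crate, either way round below 0.1 rad and contact force between the fingers and torch below 0.1 N and linear speed of each of torch, spanner, mast below 0.03 m/s and z of spanner in the frame of crate between 0.0601421 and 0.0681421 m and contact force between the fingers and spanner below 0.1 N and z of mast in the frame of crate between 0.0558995 and 0.0638995 m and contact force between the fingers and mast below 0.1 N); the robot touches nothing.
It fails at once if the cage is moved more than 20 mm (distance of cage from where it was at the start of the episode above 0.02 m).
It fails at once if the screwdriver is moved more than 20 mm (distance of screwdriver from where it was at the start of the episode above 0.02 m).
It fails at once if the key is moved more than 20 mm (distance of key from where it was at the start of the episode above 0.02 m).
It also fails if it takes over 136 s, if anything falls off the work surface, if the arm or the gripper's body presses on something with over 40 N, if the wrist force passes 120 N, or if a joint passes its speed limit or range.

## Working session

There is one attempt and no reset: what is moved stays moved. The work goes in short steps, Python scripts to look and compute and a tool call to move; the robot and the scene stay as the last step left them, time stands still between calls to the robot, and variables do not carry over. Pictures are saved under pics/ and viewed, about 12 in all and at most 16, crops included, and the job is handed in when it is done.

Besides the shell and the picture viewer there is one more tool, called after "Call:" as name(argument=value, ...), one argument or row to a line, values as JSON. step_arm: Moves the arm, as the interface text tells. Its arguments: {"type":"object","properties":{"moves":{"type":"array","items":{"type":"array"}},"force":{"type":"number"}},"required":["moves"]}

```bash
ls; mkdir -p pics; python3 - <<'E'
from rig import arm
import cv2
o=arm.get_obs();print(o)
for n in("top","scene"):
    c=arm.capture(n);cv2.imwrite(f"pics/{n}0.png",c["image"][:,:,::-1]);print(n,c["mtx"],c["pose"], [k for k in c])
E
```

```text
pics
{'time': 0.0, 'joint_positions': array([-0.9788111 ,  0.50183107, -0.42678421,  1.55140419,  0.2208285 ,
        1.13827956, -0.21031958]), 'dq': array([-0.00114755,  0.00038291, -0.00058565,  0.00057283,  0.00116154,
        0.00051314, -0.00154634]), 'joint_efforts': array([ 5.47725340e-04, -5.66595805e+01, -5.81574887e+00, -2.79107684e+01,
       -6.85933814e-02,  3.07858363e-02,  1.80841826e-04]), 'ee_pos': array([209.73108135, 614.56382958, 242.70727477]), 'ee_rot': array([-1.34805594, -0.96257367,  0.96512304]), 'ft_force': array([-0.3378605 , -0.66991207, -0.24005106]), 'wrist_torque': array([-0.03060983,  0.03644105,  0.034076  ]), 'opening': 92.00258639966187}
top [[574.43447324   0.         314.47213562]
 [  0.         574.43447324 242.68742618]
 [  0.           0.           1.        ]] [[-1.28905236e-02  9.97816725e-01 -6.47735826e-02  4.17820173e+02]
 [-9.99915888e-01 -1.27706304e-02  2.26466918e-03 -1.04769345e+02]
 [ 1.43252530e-03  6.47973271e-02  9.97897417e-01  1.50847271e+03]
 [ 0.00000000e+00  0.00000000e+00  0.00000000e+00  1.00000000e+00]] ['image', 'mtx', 'pose']
scene [[481.67343465   0.         323.76621276]
 [  0.         481.67343465 244.73935148]
 [  0.           0.           1.        ]] [[-5.65485375e-01 -6.18174069e-01  5.45973544e-01  1.12998849e+03]
 [ 8.24640551e-01 -4.12596253e-01  3.86952572e-01  3.33493806e+02]
 [-1.39374081e-02  6.69047945e-01  7.43088552e-01  9.18084973e+02]
 [ 0.00000000e+00  0.00000000e+00  0.00000000e+00  1.00000000e+00]] ['image', 'mtx', 'pose']
```

View pics/top0.png

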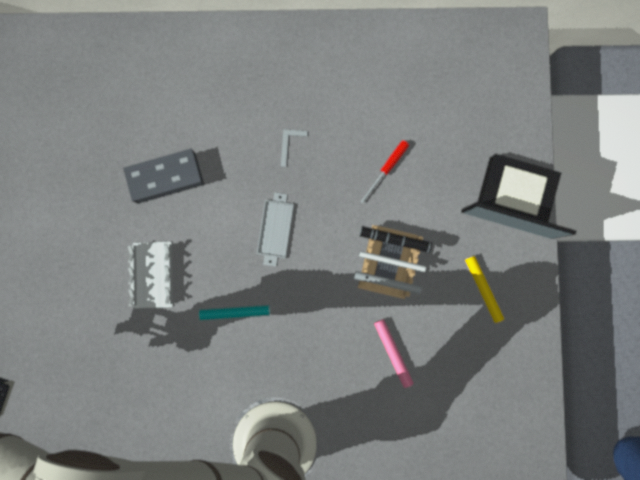

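View pics/scene0.png

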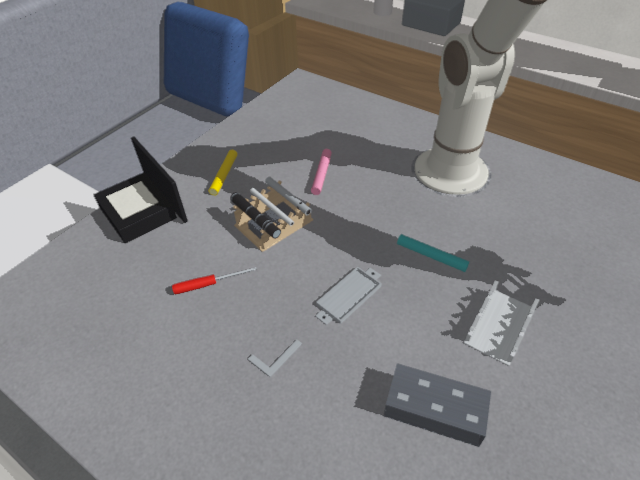

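```bash
cat > h.py <<'E'
import numpy as np, cv2
from scipy.spatial.transform import Rotation as R
from rig import arm
def campose(n,c,o=None):
    if n!="wrist": return c["pose"]
    T=np.eye(4);T[:3,:3]=R.from_rotvec(o["ee_rot"]).as_matrix();T[:3,3]=o["ee_pos"]
    return T@c["tool_from_camera"]
def cast(px,K,P,z):
    px=np.atleast_2d(np.array(px,float))
    d=np.c_[(px[:,0]-K[0,2])/K[0,0],-(px[:,1]-K[1,2])/K[1,1],-np.ones(len(px))]@P[:3,:3].T
    return P[:3,3]+d*((z-P[2,3])/d[:,2])[:,None]
def proj(w,K,P):
    p=(np.atleast_2d(w)-P[:3,3])@P[:3,:3]
    return np.c_[K[0,2]+K[0,0]*p[:,0]/-p[:,2],K[1,2]-K[1,1]*p[:,1]/-p[:,2]]
def snap(n,name):
    o=arm.get_obs();c=arm.capture(n);P=campose(n,c,o)
    cv2.imwrite(f"pics/{name}.png",c["image"][:,:,::-1]);np.savez(f"{name}.npz",K=c["mtx"],P=P)
    return c["image"],c["mtx"],P,o
def load(name):
    d=np.load(f"{name}.npz");return cv2.imread(f"pics/{name}.png")[:,:,::-1],d["K"],d["P"]
def go(x,y,z,jaw):
    """tool-down pose with the jaw axis at world angle jaw (deg, mod 180): turn (tool axes), shift (tool axes, m)"""
    o=arm.get_obs();M=R.from_rotvec(o["ee_rot"]);best=None
    for a in(jaw,jaw+180,jaw-180):
        a=np.radians(a);X=np.array([np.cos(a),np.sin(a),0]);Y=np.array([0,0,-1.])
        T=R.from_matrix(np.c_[X,Y,np.cross(X,Y)]);t=(M.inv()*T).as_rotvec(degrees=True)
        if best is None or np.linalg.norm(t)<np.linalg.norm(best[0])-1: best=(t,(M.inv()*T).magnitude())
    s=M.inv().apply(np.array([x,y,z])-o["ee_pos"])/1000
    J=M.as_matrix()[:,0];print("turn",best[0].round(1),"shift",s.round(4),"| at",o["ee_pos"].round(1),"jaw",np.degrees(np.arctan2(J[1],J[0])).round(1),"tooly",M.as_matrix()[:,1].round(3),"t",round(o["time"],1),"open",round(o["opening"],1),"F",o["ft_force"].round(1),"q7",o["joint_positions"][6].round(2))
E
python3 - <<'E'
from h import *
for n in("top","scene"): snap(n,n)
I,K,P=load("top")
a=cv2.resize(I[220:310,340:450],None,fx=7,fy=6.6,interpolation=3)
I2,_,_=load("scene")
a=cv2.resize(I[215:305,345:445],(400,360),interpolation=3)
b=cv2.resize(I[230:320,110:210],(400,360),interpolation=3)
c=cv2.resize(I2[175:255,215:325],(400,240),interpolation=3)
d=cv2.resize(I2[275:365,455:545],(400,240),interpolation=3)
cv2.imwrite("pics/c1.png",np.vstack([np.hstack([a,b]),np.hstack([c,d])])[:,:,::-1])
print(cast([(395,260),(155,273),(277,230)],K,P,30).round(0))
go(500,-200,300,90)
print(arm.capture("wrist")["tool_from_camera"])
E
```

```text
[[ 466. -315.   30.]
 [ 441.  303.   30.]
 [ 548.  -12.   30.]]
turn [ -0.  -18.8  -0.1] shift [-0.6775 -0.0561 -0.5377] | at [209.8 614.8 243.1] jaw 71.2 tooly [-0.    -0.001 -1.   ] t 0.2 open 91.8 F [ 0.1 -0.7  0.7] q7 -0.21
[[ 9.99999949e-01 -3.06320256e-04  8.78895656e-05  7.83054052e-01]
 [ 1.72155652e-04  2.87177256e-01 -9.57877442e-01 -1.41337274e+02]
 [ 2.68177379e-04  9.57877409e-01  2.87177294e-01  7.76758164e+01]
 [ 0.00000000e+00  0.00000000e+00  0.00000000e+00  1.00000000e+00]]
```

View pics/c1.png

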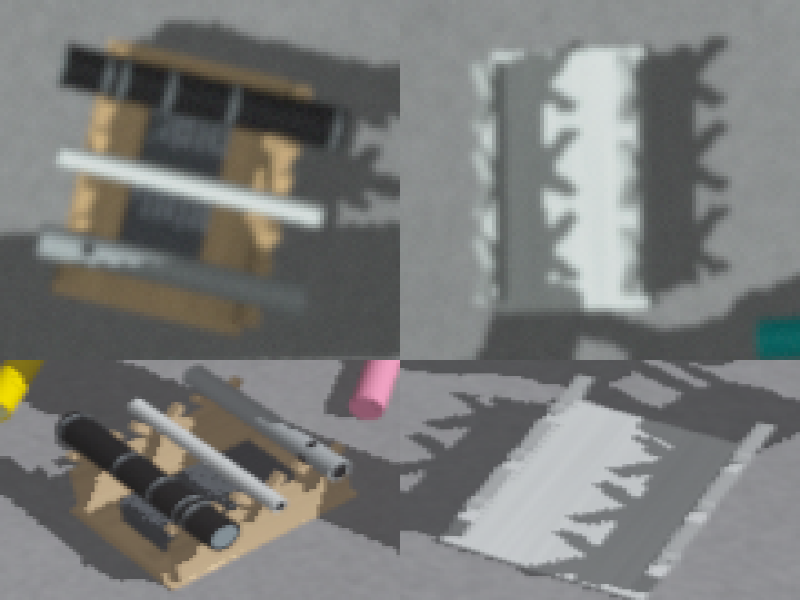

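```bash
python3 - <<'E'
from h import *
go(441,303,280,-5)
E
```

```text
turn [ 0.  76.2 -0. ] shift [-0.2206 -0.0366 -0.3195] | at [209.8 614.9 243.2] jaw 71.2 tooly [-0.    -0.001 -1.   ] t 0.2 open 91.4 F [ 0.2  0.4 -0.1] q7 -0.21
```

Call:
step_arm(
  moves=[
    [[0,76,0],[-0.22,-0.037,-0.32],0.0918],
    [[0,76,0],[-0.22,-0.037,-0.32],0.0918],
    [[0,76,0],[-0.22,-0.037,-0.32],0.0918],
    [[0,76,0],[-0.22,-0.037,-0.32],0.0918],
    [[0,76,0],[-0.22,-0.037,-0.32],0.0918],
    [[0,76,0],[-0.22,-0.037,-0.32],0.0918],
    [[0,76,0],[-0.22,-0.037,-0.32],0.0918],
    [[0,76,0],[-0.22,-0.037,-0.32],0.0918],
    [[0,76,0],[-0.22,-0.037,-0.32],0.0918],
    [[0,76,0],[-0.22,-0.037,-0.32],0.0918],
    [[0,76,0],[-0.22,-0.037,-0.32],0.0918],
    [[0,76,0],[-0.22,-0.037,-0.32],0.0918],
    [[0,76,0],[-0.22,-0.037,-0.32],0.0918],
  ],
)

```text
time: 1.55
ee_pos: [440.8, 304.7, 280.5]
ee_rot: [-1.57, 0.064, -0.063]
ft_force: [-0.1, -0.4, -1.0]
opening: 91.9
```

```bash
python3 - <<'E'
from h import *
I,K,P,o=snap("wrist","w_rack");print(K)
go(548,-12,280,0);go(466,-315,280,-13)
E
```

```text
[[390.93741897   0.         312.85331187]
 [  0.         390.93741897 243.87301   ]
 [  0.           0.           1.        ]]
turn [-0.  -4.7 -0. ] shift [ 0.1323  0.0005 -0.3068] | at [441.  304.5 280.6] jaw -4.7 tooly [-0.  0. -1.] t 1.6 open 92.1 F [0.5 0.6 0.2] q7 -0.75
turn [ 0.   8.3 -0. ] shift [ 7.520e-02  5.000e-04 -6.154e-01] | at [441.  304.5 280.6] jaw -4.7 tooly [-0.  0. -1.] t 1.6 open 92.1 F [0.5 0.6 0.2] q7 -0.75
```

View pics/w_rack.png

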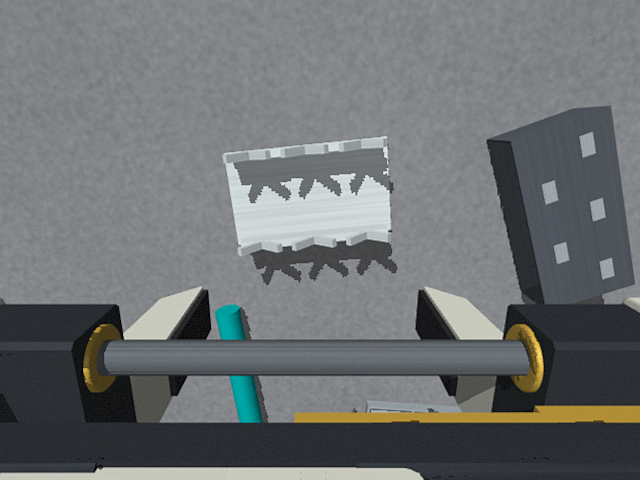

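```bash
python3 - <<'E'
from h import *
I,K,P=load("w_rack")
p=cast([(224,155),(386,137),(391,241),(240,254)],K,P,48);print(p.round(1),np.linalg.norm(p-np.roll(p,-1,0),axis=1).round(1),p.mean(0).round(1))
cv2.imwrite("pics/c2.png",cv2.resize(I[125:270,215:405],(760,580),interpolation=2)[:,:,::-1])
E
```

```text
[[362.4 364.3  48. ]
 [513.8 368.4  48. ]
 [516.1 267.9  48. ]
 [364.4 266.4  48. ]] [151.4 100.5 151.8  97.8] [439.2 316.7  48. ]
```

View pics/c2.png

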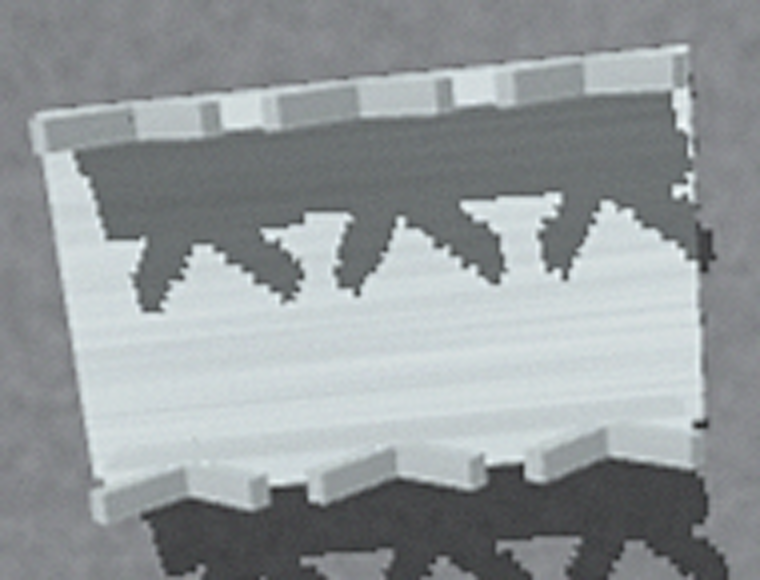

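Call:
step_arm(
  moves=[
    [[0,-5,0],[0.13,0,-0.31],0.0918],
    [[0,-5,0],[0.13,0,-0.31],0.0918],
    [[0,-5,0],[0.13,0,-0.31],0.0918],
    [[0,-5,0],[0.13,0,-0.31],0.0918],
    [[0,-5,0],[0.13,0,-0.31],0.0918],
    [[0,-5,0],[0.13,0,-0.31],0.0918],
    [[0,-5,0],[0.13,0,-0.31],0.0918],
    [[0,-5,0],[0.13,0,-0.31],0.0918],
    [[0,-5,0],[0.13,0,-0.31],0.0918],
    [[0,-5,0],[0.13,0,-0.31],0.0918],
  ],
)

```text
time: 2.6
ee_pos: [544.8, -14.3, 280.5]
ee_rot: [-1.57, -0.004, 0.005]
ft_force: [0.4, -0.1, -0.5]
opening: 91.7
```

```bash
python3 - <<'E'
from h import *
I,K,P,o=snap("wrist","w_tray")
go(466,-340,280,-13)
E
```

```text
turn [-0.  13.4 -0. ] shift [-8.080e-02  3.000e-04 -3.255e-01] | at [544.8 -14.  280.5] jaw 0.4 tooly [-0.001  0.001 -1.   ] t 2.6 open 91.7 F [ 0.1 -0.7 -0.4] q7 0.02
```

View pics/w_tray.png

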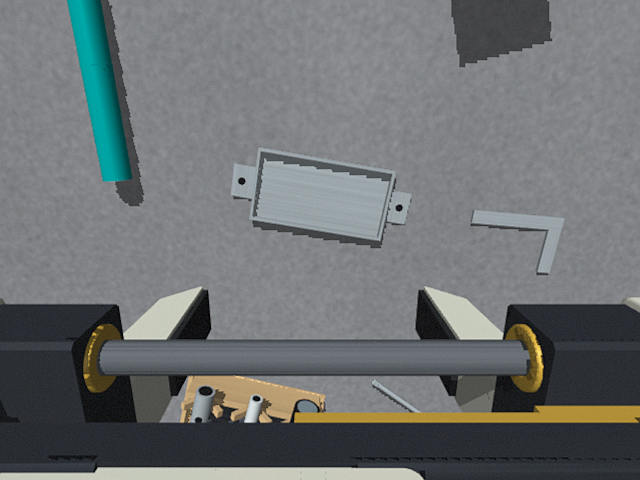

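```bash
python3 - <<'E'
from h import *
I,K,P=load("w_rack")
c=np.array([(188,482),(395,462),(605,444),(583,80),(357,103),(134,124)])/4+[215,125]
p=cast(c,K,P,30);print(p.round(1),p.mean(0).round(1))
d=(p[2]-p[0]+p[3]-p[5]);print("rack x ang",np.degrees(np.arctan2(d[1],d[0])))
d=(p[3]+p[4]+p[5]-p[0]-p[1]-p[2]);print("rack y ang",np.degrees(np.arctan2(d[1],d[0])))
I,K,P=load("w_tray")
p=cast([(260,148),(395,173),(380,244),(251,221)],K,P,11);print(p.round(1),np.linalg.norm(p-np.roll(p,-1,0),axis=1).round(1),p.mean(0).round(1))
d=(p[1]-p[0]+p[2]-p[3]);print("tray x ang",np.degrees(np.arctan2(d[1],d[0])))
E
```

```text
[[384.6 268.3  30. ]
 [439.1 269.4  30. ]
 [493.9 269.8  30. ]
 [492.3 362.1  30. ]
 [437.1 361.1  30. ]
 [382.2 360.5  30. ]] [438.2 315.2  30. ]
rack x ang 0.8369358227981638
rack y ang 91.23748459369212
[[490.6  43.1  11. ]
 [630.3  18.7  11. ]
 [618.9 -58.5  11. ]
 [478.4 -33.5  11. ]] [141.8  78.  142.7  77.6] [554.5  -7.6  11. ]
tray x ang -10.027213048854447
```

Call:
step_arm(
  moves=[
    [[0,13,0],[-0.08,0,-0.325],0.0918],
    [[0,13,0],[-0.08,0,-0.325],0.0918],
    [[0,13,0],[-0.08,0,-0.325],0.0918],
    [[0,13,0],[-0.08,0,-0.325],0.0918],
    [[0,13,0],[-0.08,0,-0.325],0.0918],
    [[0,13,0],[-0.08,0,-0.325],0.0918],
    [[0,13,0],[-0.08,0,-0.325],0.0918],
    [[0,13,0],[-0.08,0,-0.325],0.0918],
    [[0,13,0],[-0.08,0,-0.325],0.0918],
    [[0,13,0],[-0.08,0,-0.325],0.0918],
  ],
)

```text
time: 3.65
ee_pos: [467.3, -338.9, 280.5]
ee_rot: [-1.562, 0.173, -0.173]
ft_force: [0.8, -0.3, 0.2]
opening: 91.4
```

```bash
python3 - <<'E'
from h import *
I,K,P,o=snap("wrist","w_crate")
go(466,-340,280,-13)
E
```

```text
turn [-0.1  0.4 -0. ] shift [-0.001   0.0006 -0.0014] | at [ 467.3 -338.9  280.6] jaw -12.6 tooly [ 0.     0.001 -1.   ] t 3.7 open 91.6 F [1.1 0.7 0.4] q7 0.47
```

View pics/w_crate.png

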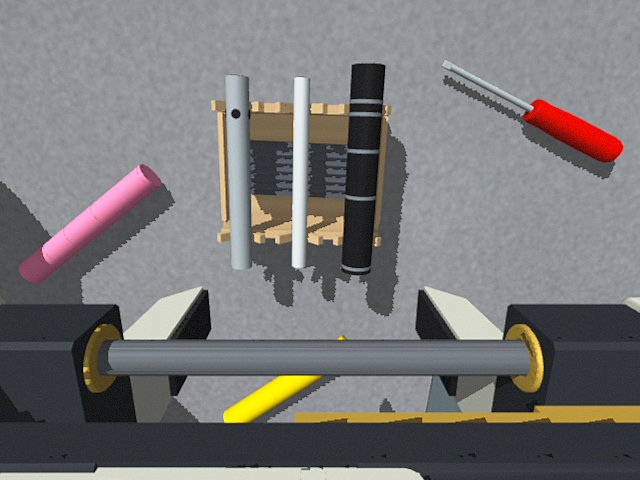

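```bash
python3 - <<'E'
from h import *
I,K,P=load("w_crate");print(P[:3,3].round(0))
for n,a,b,r,L in(("torch",(368.5,64),(356.5,272),14,180),("spanner",(237,74),(242,268),10,170),("mast",(301.5,76),(299,267),7,170)):
    z=50+1.414*r
    p=np.vstack([cast([a],K,P,z+r),cast([b],K,P,z-r*.3)]);d=p[0]-p[1];d2=cast([a],K,P,z)[0]-cast([b],K,P,z)[0]
    print(n,p.round(1).tolist(),np.linalg.norm(d[:2]).round(1),L,"mid",p.mean(0).round(1),"ang",np.degrees(np.arctan2(d2[1],d2[0])).round(1))
# crate walls outer corners at z=68
p=cast([(212,101),(390,106),(380,245),(219,241)],K,P,68);print(p.round(1),p.mean(0).round(1),np.linalg.norm(p-np.roll(p,-1,0),axis=1).round(1))
x,y=210,60
cv2.imwrite("pics/c3.png",cv2.resize(I[60:280,195:405],(572,600),interpolation=2)[:,:,::-1])
E
```

```text
[ 484. -263.  422.]
torch [[538.1, -225.3, 83.8], [496.4, -403.4, 65.6]] 182.9 180 mid [ 517.3 -314.3   74.7] ang 76.1
spanner [[432.8, -208.0, 74.1], [387.8, -376.5, 61.1]] 174.4 170 mid [ 410.3 -292.3   67.6] ang 75.8
mast [[484.2, -220.2, 66.9], [442.2, -388.9, 57.8]] 173.8 170 mid [ 463.2 -304.5   62.3] ang 76.1
[[ 405.3 -222.9   68. ]
 [ 552.6 -260.    68. ]
 [ 523.1 -380.5   68. ]
 [ 375.7 -343.5   68. ]] [ 464.2 -301.7   68. ] [151.9 124.1 152.  124.2]
```

View pics/c3.png

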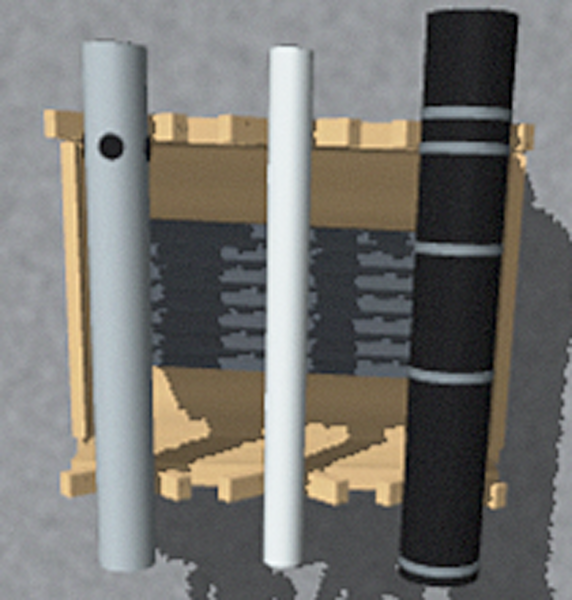

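```bash
python3 - <<'E'
from h import *
go(517.5,-314.5,68,-14)
E
```

```text
turn [-0.1  1.4 -0. ] shift [0.0437 0.2126 0.0345] | at [ 467.3 -338.9  280.6] jaw -12.6 tooly [ 0.     0.001 -1.   ] t 3.7 open 91.6 F [1.1 0.7 0.4] q7 0.47
```

Call:
step_arm(
  force=20,
  moves=[
    [[0,1.4,0],[0.044,0,0.034],0.046],
    [[0,1.4,0],[0.044,0.05,0.034],0.046],
    [[0,1.4,0],[0.044,0.1,0.034],0.046],
    [[0,1.4,0],[0.044,0.12,0.034],0.046],
    [[0,1.4,0],[0.044,0.12,0.034],0.046],
    [[0,1.4,0],[0.044,0.14,0.034],0.046],
    [[0,1.4,0],[0.044,0.16,0.034],0.046],
    [[0,1.4,0],[0.044,0.18,0.034],0.046],
    [[0,1.4,0],[0.044,0.2,0.034],0.046],
    [[0,1.4,0],[0.044,0.212,0.034],0.046],
    [[0,1.4,0],[0.044,0.212,0.034],0.046],
    [[0,1.4,0],[0.044,0.212,0.034],0.02],
    [[0,1.4,0],[0.044,0.212,0.034],0.02],
    [[0,1.4,0],[0.044,0.212,0.034],0.02],
    [[0,1.4,0],[0.044,0.212,0.034],0.02],
    [[0,1.4,0],[0.044,0.212,0.034],0.02],
  ],
)

```text
time: 5.3
ee_pos: [516.1, -318.2, 69.8]
ee_rot: [-1.562, 0.195, -0.195]
ft_force: [-3.6, 1.6, 6.1]
opening: 27.2
```

```bash
python3 - <<'E'
from h import *
go(493.2,316.2,200,1)
snap("wrist","g1")
E
```

```text
turn [ -0.  -15.3  -0. ] shift [-0.1785 -0.1301  0.6093] | at [ 516.1 -318.2   69.8] jaw -14.3 tooly [-0.  0. -1.] t 5.3 open 27.2 F [-3.6  1.6  6.1] q7 0.45
```

View pics/g1.png

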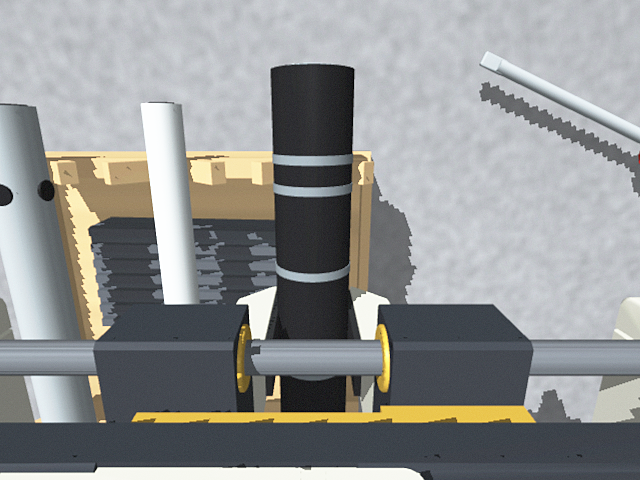

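Call:
step_arm(
  moves=[
    [[0,0,0],[0,-0.02,0],0.02],
    [[0,0,0],[0,-0.05,0],0.02],
    [[0,0,0],[0,-0.1,0],0.02],
    [[0,-5,0],[-0.05,-0.13,0.17],0.02],
    [[0,-10,0],[-0.1,-0.13,0.35],0.02],
    [[0,-15,0],[-0.178,-0.13,0.605],0.02],
    [[0,-15,0],[-0.178,-0.13,0.605],0.02],
    [[0,-15,0],[-0.178,-0.13,0.605],0.02],
    [[0,-15,0],[-0.178,-0.13,0.605],0.02],
    [[0,-15,0],[-0.178,-0.13,0.605],0.02],
    [[0,-15,0],[-0.178,-0.13,0.605],0.02],
    [[0,-15,0],[-0.178,-0.13,0.605],0.02],
    [[0,-15,0],[-0.178,-0.13,0.605],0.02],
    [[0,-15,0],[-0.178,-0.13,0.605],0.02],
    [[0,-15,0],[-0.178,-0.13,0.605],0.02],
    [[0,-15,0],[-0.178,-0.13,0.605],0.02],
    [[0,-15,0],[-0.178,-0.13,0.605],0.02],
    [[0,-15,0],[-0.178,-0.13,0.605],0.02],
  ],
)

```text
time: 7.15
ee_pos: [492.3, 312.8, 198.6]
ee_rot: [-1.571, -0.012, 0.012]
ft_force: [-0.8, -1.4, -2.2]
opening: 27.4
```

```bash
python3 - <<'E'
from h import *
go(493.2,312.2,48,1)
E
```

```text
turn [ 0.  -0.1 -0. ] shift [ 0.0009  0.1506 -0.0006] | at [492.3 312.8 198.6] jaw 0.9 tooly [-0. -0. -1.] t 7.2 open 27.4 F [-0.8 -1.4 -2.2] q7 -0.59
```

Call:
step_arm(
  moves=[
    [[0,0,0],[0.001,0.04,0],0.02],
    [[0,0,0],[0.001,0.08,0],0.02],
    [[0,0,0],[0.001,0.11,0],0.02],
    [[0,0,0],[0.001,0.13,0],0.02],
    [[0,0,0],[0.001,0.14,0],0.02],
    [[0,0,0],[0.001,0.148,0],0.02],
    [[0,0,0],[0.001,0.148,0],0.02],
    [[0,0,0],[0.001,0.148,0],0.02],
    [[0,0,0],[0.001,0.148,0],0.02],
  ],
)

```text
time: 8.05
ee_pos: [494.7, 312.6, 51.9]
ee_rot: [-1.569, -0.012, 0.009]
ft_force: [-0.7, -0.6, -1.6]
opening: 27.9
```

```bash
python3 - <<'E'
from h import *
go(493.2,312.2,48,1)
E
```

```text
turn [-0.1 -0.3  0.1] shift [-0.0016  0.0039 -0.0004] | at [494.7 312.6  51.9] jaw 0.7 tooly [ 0.002  0.001 -1.   ] t 8.1 open 27.9 F [-0.7 -0.6 -1.6] q7 -0.58
```

Call:
step_arm(
  moves=[
    [[0,0,0],[0,0.001,0],0.035],
    [[0,0,0],[0,0.001,0],0.046],
    [[0,0,0],[0,0.001,0],0.046],
    [[0,0,0],[0,0.001,0],0.046],
    [[0,0,0],[0,0,0],0.046],
    [[0,0,0],[0,-0.03,0],0.046],
    [[0,0,0],[0,-0.08,0],0.046],
    [[0,0,0],[0,-0.13,0],0.046],
    [[0,0,0],[0,-0.15,0],0.046],
    [[0,0,0],[0,-0.15,0],0.046],
  ],
)

```text
time: 9.05
ee_pos: [496.1, 313.8, 205.3]
ee_rot: [-1.566, -0.016, 0.005]
ft_force: [0.7, 1.4, -0.3]
opening: 45.7
```

```bash
python3 - <<'E'
from h import *
snap("wrist","r1");go(463.2,-304.5,200,-14)
E
```

```text
turn [-0.2 14.8  0.2] shift [-0.0397  0.0011 -0.6169] | at [494.7 312.9 202.8] jaw 0.8 tooly [ 0.003  0.002 -1.   ] t 9.1 open 45.9 F [-0.2 -0.  -0.5] q7 -0.59
```

View pics/r1.png

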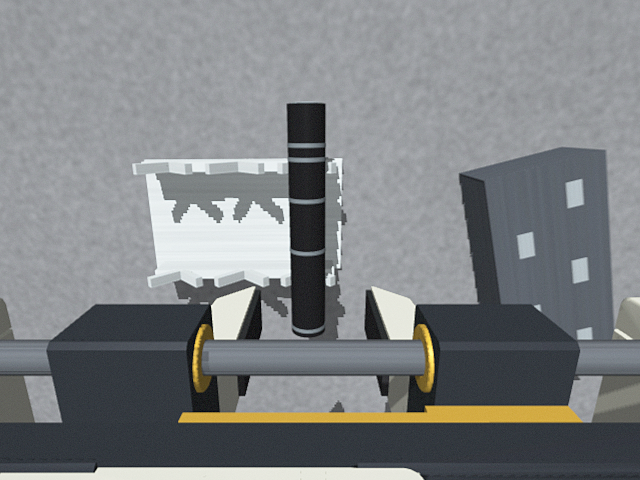

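Call:
step_arm(
  moves=[
    [[0,5,0],[-0.012,0,-0.2],0.036],
    [[0,10,0],[-0.025,0,-0.4],0.036],
    [[-0.2,14.8,0.2],[-0.04,0.04,-0.617],0.036],
    [[-0.2,14.8,0.2],[-0.04,0.04,-0.617],0.036],
    [[-0.2,14.8,0.2],[-0.04,0.04,-0.617],0.036],
    [[-0.2,14.8,0.2],[-0.04,0.04,-0.617],0.036],
    [[-0.2,14.8,0.2],[-0.04,0.04,-0.617],0.036],
    [[-0.2,14.8,0.2],[-0.04,0.04,-0.617],0.036],
    [[-0.2,14.8,0.2],[-0.04,0.04,-0.617],0.036],
    [[-0.2,14.8,0.2],[-0.04,0.04,-0.617],0.036],
    [[-0.2,14.8,0.2],[-0.04,0.04,-0.617],0.036],
    [[-0.2,14.8,0.2],[-0.04,0.04,-0.617],0.036],
    [[-0.2,14.8,0.2],[-0.04,0.04,-0.617],0.036],
    [[-0.2,14.8,0.2],[-0.04,0.04,-0.617],0.036],
    [[-0.2,14.8,0.2],[-0.04,0.04,-0.617],0.036],
    [[-0.2,14.8,0.2],[-0.04,0.04,-0.617],0.036],
  ],
)

```text
time: 10.7
ee_pos: [461.8, -303.2, 159.7]
ee_rot: [-1.564, 0.195, -0.187]
ft_force: [0.0, -0.6, 0.4]
opening: 35.7
```

```bash
python3 - <<'E'
from h import *
go(463.2,-304.5,58,-14)
E
```

```text
turn [ 0.1  0.1 -0.3] shift [ 0.0022  0.1017 -0.0007] | at [ 461.8 -303.2  159.7] jaw -13.9 tooly [-0.006 -0.001 -1.   ] t 10.7 open 35.7 F [ 0.  -0.6  0.4] q7 0.44
```

Call:
step_arm(
  moves=[
    [[0.1,0.1,-0.3],[0.002,0.03,-0.001],0.036],
    [[0.1,0.1,-0.3],[0.002,0.06,-0.001],0.036],
    [[0.1,0.1,-0.3],[0.002,0.08,-0.001],0.036],
    [[0.1,0.1,-0.3],[0.002,0.095,-0.001],0.036],
    [[0.1,0.1,-0.3],[0.002,0.102,-0.001],0.036],
    [[0.1,0.1,-0.3],[0.002,0.102,-0.001],0.036],
    [[0.1,0.1,-0.3],[0.002,0.102,-0.001],0.036],
    [[0.1,0.1,-0.3],[0.002,0.102,-0.001],0.025],
    [[0.1,0.1,-0.3],[0.002,0.102,-0.001],0.005],
    [[0.1,0.1,-0.3],[0.002,0.102,-0.001],0.005],
    [[0.1,0.1,-0.3],[0.002,0.102,-0.001],0.005],
    [[0.1,0.1,-0.3],[0.002,0.102,-0.001],0.005],
    [[0.1,0.1,-0.3],[0.002,0.102,-0.001],0.005],
  ],
)

```text
time: 12.0
ee_pos: [462.3, -307.0, 59.0]
ee_rot: [-1.564, 0.194, -0.195]
ft_force: [-3.5, 1.2, 6.2]
opening: 13.1
```

```bash
python3 - <<'E'
from h import *
go(438.2,313,200,1)
E
```

```text
turn [  0.1 -15.2   0. ] shift [-0.1749 -0.1421  0.595 ] | at [ 462.3 -307.    59. ] jaw -14.2 tooly [ 0.    -0.002 -1.   ] t 12.0 open 13.1 F [-3.5  1.2  6.2] q7 0.5
```

Call:
step_arm(
  moves=[
    [[0,0,0],[0,-0.02,0],0.005],
    [[0,0,0],[0,-0.05,0],0.005],
    [[0,0,0],[0,-0.1,0],0.005],
    [[0,-5,0],[-0.05,-0.142,0.17],0.005],
    [[0,-10,0],[-0.1,-0.142,0.35],0.005],
    [[0.1,-15.2,0],[-0.175,-0.142,0.595],0.005],
    [[0.1,-15.2,0],[-0.175,-0.142,0.595],0.005],
    [[0.1,-15.2,0],[-0.175,-0.142,0.595],0.005],
    [[0.1,-15.2,0],[-0.175,-0.142,0.595],0.005],
    [[0.1,-15.2,0],[-0.175,-0.142,0.595],0.005],
    [[0.1,-15.2,0],[-0.175,-0.142,0.595],0.005],
    [[0.1,-15.2,0],[-0.175,-0.142,0.595],0.005],
    [[0.1,-15.2,0],[-0.175,-0.142,0.595],0.005],
    [[0.1,-15.2,0],[-0.175,-0.142,0.595],0.005],
    [[0.1,-15.2,0],[-0.175,-0.142,0.595],0.005],
    [[0.1,-15.2,0],[-0.175,-0.142,0.595],0.005],
    [[0.1,-15.2,0],[-0.175,-0.1,0.595],0.005],
    [[0.1,-15.2,0],[-0.175,-0.1,0.595],0.005],
    [[0.1,-15.2,0],[-0.175,-0.1,0.595],0.005],
  ],
)

```text
time: 13.9
ee_pos: [438.1, 312.0, 156.4]
ee_rot: [-1.574, -0.014, 0.014]
ft_force: [0.5, -0.5, -0.6]
opening: 13.1
```

```bash
python3 - <<'E'
from h import *
go(438.2,312.6,39,1)
E
```

```text
turn [ 0.2  0.  -0. ] shift [1.000e-04 1.174e-01 1.000e-03] | at [438.1 312.  156.4] jaw 1.0 tooly [-0.    -0.003 -1.   ] t 13.9 open 13.1 F [ 0.5 -0.5 -0.6] q7 -0.67
```

Call:
step_arm(
  moves=[
    [[0.2,0,0],[0,0.04,0.001],0.005],
    [[0.2,0,0],[0,0.08,0.001],0.005],
    [[0.2,0,0],[0,0.1,0.001],0.005],
    [[0.2,0,0],[0,0.11,0.001],0.005],
    [[0.2,0,0],[0,0.117,0.001],0.005],
    [[0.2,0,0],[0,0.117,0.001],0.005],
    [[0.2,0,0],[0,0.117,0.001],0.005],
    [[0.2,0,0],[0,0.117,0.001],0.005],
  ],
)

```text
time: 14.7
ee_pos: [439.9, 314.4, 41.3]
ee_rot: [-1.567, -0.017, 0.011]
ft_force: [-0.5, -0.3, -0.1]
opening: 13.4
```

```bash
python3 - <<'E'
from h import *
go(438.2,312.6,39,1)
E
```

```text
turn [-0.2  0.1  0.2] shift [-0.0018  0.0023 -0.0018] | at [439.9 314.4  41.3] jaw 1.1 tooly [ 0.004  0.004 -1.   ] t 14.7 open 13.4 F [-0.5 -0.3 -0.1] q7 -0.67
```

Call:
step_arm(
  moves=[
    [[0,0,0],[0,0,0],0.02],
    [[0,0,0],[0,0,0],0.03],
    [[0,0,0],[0,0,0],0.03],
    [[0,0,0],[0,0,0],0.03],
    [[0,0,0],[0,-0.03,0],0.03],
    [[0,0,0],[0,-0.08,0],0.03],
    [[0,0,0],[0,-0.13,0],0.03],
    [[0,0,0],[0,-0.16,0],0.03],
    [[0,0,0],[0,-0.16,0],0.03],
  ],
)

```text
time: 15.6
ee_pos: [441.4, 315.5, 205.4]
ee_rot: [-1.562, -0.022, 0.007]
ft_force: [0.1, 0.3, -0.1]
opening: 30.1
```

```bash
python3 - <<'E'
from h import *
go(410.3,-290,160,-14)
E
```

```text
turn [-0.6 15.1  0.5] shift [-0.0427  0.0398 -0.6052] | at [441.4 315.5 205.4] jaw 1.1 tooly [ 0.01   0.009 -1.   ] t 15.6 open 30.1 F [ 0.1  0.3 -0.1] q7 -0.66
```

Call:
step_arm(
  moves=[
    [[0,5,0.2],[0.03,0,-0.2],0.04],
    [[0,10,0.4],[0.03,0,-0.4],0.04],
    [[0,10,0.4],[0.03,0,-0.4],0.04],
    [[0,10,0.4],[0.03,0,-0.4],0.04],
    [[0,10,0.4],[0.03,0,-0.4],0.04],
    [[-0.6,15,0.5],[-0.043,0.04,-0.605],0.04],
    [[-0.6,15,0.5],[-0.043,0.04,-0.605],0.04],
    [[-0.6,15,0.5],[-0.043,0.04,-0.605],0.04],
    [[-0.6,15,0.5],[-0.043,0.04,-0.605],0.04],
    [[-0.6,15,0.5],[-0.043,0.04,-0.605],0.04],
    [[-0.6,15,0.5],[-0.043,0.04,-0.605],0.04],
    [[-0.6,15,0.5],[-0.043,0.04,-0.605],0.04],
    [[-0.6,15,0.5],[-0.043,0.04,-0.605],0.04],
    [[-0.6,15,0.5],[-0.043,0.04,-0.605],0.04],
    [[-0.6,15,0.5],[-0.043,0.04,-0.605],0.04],
    [[-0.6,15,0.5],[-0.043,0.04,-0.605],0.04],
    [[-0.6,15,0.5],[-0.043,0.04,-0.605],0.04],
  ],
)

```text
time: 17.3
ee_pos: [407.6, -290.5, 158.3]
ee_rot: [-1.57, 0.195, -0.183]
ft_force: [-0.1, -0.8, -0.5]
opening: 40.1
```

```bash
python3 - <<'E'
from h import *
go(410.3,-290,62,-14)
E
```

```text
turn [ 0.4  0.2 -0.4] shift [0.0031 0.0963 0.0019] | at [ 407.6 -290.5  158.3] jaw -13.8 tooly [-0.008 -0.006 -1.   ] t 17.3 open 40.1 F [-0.1 -0.8 -0.5] q7 0.46
```

Call:
step_arm(
  moves=[
    [[0.4,0.2,-0.4],[0.003,0.03,0.002],0.04],
    [[0.4,0.2,-0.4],[0.003,0.06,0.002],0.04],
    [[0.4,0.2,-0.4],[0.003,0.08,0.002],0.04],
    [[0.4,0.2,-0.4],[0.003,0.09,0.002],0.04],
    [[0.4,0.2,-0.4],[0.003,0.096,0.002],0.04],
    [[0.4,0.2,-0.4],[0.003,0.096,0.002],0.04],
    [[0.4,0.2,-0.4],[0.003,0.096,0.002],0.03],
    [[0.4,0.2,-0.4],[0.003,0.096,0.002],0.01],
    [[0.4,0.2,-0.4],[0.003,0.096,0.002],0.01],
    [[0.4,0.2,-0.4],[0.003,0.096,0.002],0.01],
    [[0.4,0.2,-0.4],[0.003,0.096,0.002],0.01],
    [[0.4,0.2,-0.4],[0.003,0.096,0.002],0.01],
  ],
)

```text
time: 18.5
ee_pos: [409.3, -291.7, 62.9]
ee_rot: [-1.564, 0.193, -0.194]
ft_force: [-2.5, 1.1, 7.3]
opening: 19.5
```

```bash
python3 - <<'E'
from h import *
go(384.5,314,170,1)
E
```

```text
turn [  0.1 -15.2   0. ] shift [-0.1721 -0.108   0.5811] | at [ 409.3 -291.7   62.9] jaw -14.2 tooly [ 0.    -0.002 -1.   ] t 18.5 open 19.5 F [-2.5  1.1  7.3] q7 0.54
```

Call:
step_arm(
  moves=[
    [[0,0,0],[0,-0.02,0],0.01],
    [[0,0,0],[0,-0.05,0],0.01],
    [[0,0,0],[0,-0.1,0],0.01],
    [[0,-5,0],[-0.01,-0.13,0.2],0.01],
    [[0,-10,0],[-0.01,-0.13,0.308],0.01],
    [[0,-10,0],[-0.01,-0.13,0.308],0.01],
    [[0,-10,0],[-0.01,-0.13,0.308],0.01],
    [[0,-10,0],[-0.01,-0.13,0.308],0.01],
    [[0,-10,0],[-0.01,-0.13,0.308],0.01],
    [[0.1,-15.2,0],[-0.172,-0.108,0.581],0.01],
    [[0.1,-15.2,0],[-0.172,-0.108,0.581],0.01],
    [[0.1,-15.2,0],[-0.172,-0.108,0.581],0.01],
    [[0.1,-15.2,0],[-0.172,-0.108,0.581],0.01],
    [[0.1,-15.2,0],[-0.172,-0.108,0.581],0.01],
    [[0.1,-15.2,0],[-0.172,-0.108,0.581],0.01],
    [[0.1,-15.2,0],[-0.172,-0.108,0.581],0.01],
    [[0.1,-15.2,0],[-0.172,-0.108,0.581],0.01],
    [[0.1,-15.2,0],[-0.172,-0.108,0.581],0.01],
    [[0.1,-15.2,0],[-0.172,-0.108,0.581],0.01],
  ],
)

```text
time: 20.4
ee_pos: [385.1, 312.4, 169.1]
ee_rot: [-1.572, -0.013, 0.013]
ft_force: [-0.1, -0.3, -1.9]
opening: 19.4
```

```bash
python3 - <<'E'
from h import *
go(384.8,314.2,43,1)
E
```

```text
turn [ 0.1 -0.   0. ] shift [-0.0003  0.1261  0.0019] | at [385.1 312.4 169.1] jaw 1.0 tooly [ 0.001 -0.001 -1.   ] t 20.4 open 19.4 F [-0.1 -0.3 -1.9] q7 -0.73
```

Call:
step_arm(
  moves=[
    [[0,0,0],[0,0.04,0.002],0.01],
    [[0,0,0],[0,0.08,0.002],0.01],
    [[0,0,0],[0,0.105,0.002],0.01],
    [[0,0,0],[0,0.118,0.002],0.01],
    [[0,0,0],[0,0.125,0.002],0.01],
    [[0,0,0],[0,0.125,0.002],0.01],
    [[0,0,0],[0,0.125,0.002],0.01],
  ],
)

```text
time: 21.1
ee_pos: [385.8, 316.3, 45.3]
ee_rot: [-1.569, -0.016, 0.012]
ft_force: [-1.1, 0.9, -1.1]
opening: 19.4
```

```bash
python3 - <<'E'
from h import *
go(384.8,314.2,43,1)
E
```

```text
turn [-0.1  0.   0.1] shift [-0.0011  0.0023 -0.0021] | at [385.8 316.3  45.3] jaw 1.0 tooly [ 0.002  0.001 -1.   ] t 21.1 open 19.4 F [-1.1  0.9 -1.1] q7 -0.75
```

Call:
step_arm(
  moves=[
    [[0,0,0],[0,0.001,0],0.025],
    [[0,0,0],[0,0,0],0.036],
    [[0,0,0],[0,0,0],0.036],
    [[0,0,0],[0,0,0],0.036],
    [[0,0,0],[0,-0.03,0],0.036],
    [[0,0,0],[0,-0.08,0],0.036],
    [[0,0,0],[0,-0.13,0],0.036],
    [[0,0,0],[0,-0.18,0],0.036],
    [[0,0,0],[0,-0.18,0],0.036],
  ],
)

```text
time: 22.0
ee_pos: [388.2, 319.2, 231.8]
ee_rot: [-1.562, -0.023, 0.006]
ft_force: [0.8, 0.7, -0.1]
opening: 36.0
```

```bash
python3 - <<'E'
from h import *
snap("wrist","r3");go(464.2,-302,200,76)
E
```

```text
turn [ -0.  -74.9   0.6] shift [ 0.0658  0.0255 -0.6213] | at [386.7 317.9 228.6] jaw 1.1 tooly [ 0.007  0.006 -1.   ] t 22.1 open 36.0 F [-0.2  0.1 -0.8] q7 -0.73
```

View pics/r3.png

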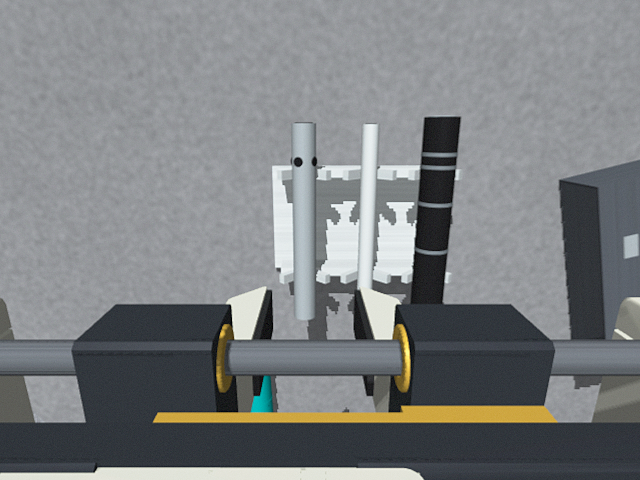

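Call:
step_arm(
  moves=[
    [[0,-20,0.2],[0.09,0,-0.2],0.062],
    [[0,-38,0.3],[0.09,0,-0.31],0.062],
    [[0,-38,0.3],[0.09,0,-0.31],0.062],
    [[0,-38,0.3],[0.09,0,-0.31],0.062],
    [[0,-38,0.3],[0.09,0,-0.31],0.062],
    [[0,-75,0.6],[0.066,0,-0.62],0.062],
    [[0,-75,0.6],[0.066,0,-0.62],0.062],
    [[0,-75,0.6],[0.066,0,-0.62],0.062],
    [[0,-75,0.6],[0.066,0,-0.62],0.062],
    [[0,-75,0.6],[0.066,0,-0.62],0.062],
    [[0,-75,0.6],[0.066,0,-0.62],0.062],
    [[0,-75,0.6],[0.066,0,-0.62],0.062],
    [[0,-75,0.6],[0.066,0,-0.62],0.062],
    [[0,-75,0.6],[0.066,0,-0.62],0.062],
    [[0,-75,0.6],[0.066,0,-0.62],0.062],
    [[0,-75,0.6],[0.066,0,-0.62],0.062],
    [[0,-75,0.6],[0.066,0,-0.62],0.062],
  ],
)

```text
time: 23.75
ee_pos: [461.7, -301.0, 223.1]
ee_rot: [-1.312, -1.021, 1.037]
ft_force: [0.1, 0.4, -0.0]
opening: 62.3
```

```bash
python3 - <<'E'
from h import *
I,K,P=load("r3")
print("mast",cast([(371,124),(366,290)],K,P,40).round(0).tolist(),"spanner",cast([(304,122),(305,318)],K,P,44).round(0).tolist())
snap("wrist","w_amp");go(464.2,-302,200,76)
E
```

```text
mast [[437.0, 402.0, 40.0], [441.0, 256.0, 40.0]] spanner [[382.0, 403.0, 44.0], [385.0, 229.0, 44.0]]
turn [-0.4  0.2 -0.4] shift [-0.0008  0.0234 -0.0026] | at [ 462.  -300.5  223.4] jaw 76.2 tooly [-0.008 -0.004 -1.   ] t 23.8 open 61.7 F [0.4 1.2 0.3] q7 1.94
```

View pics/w_amp.png

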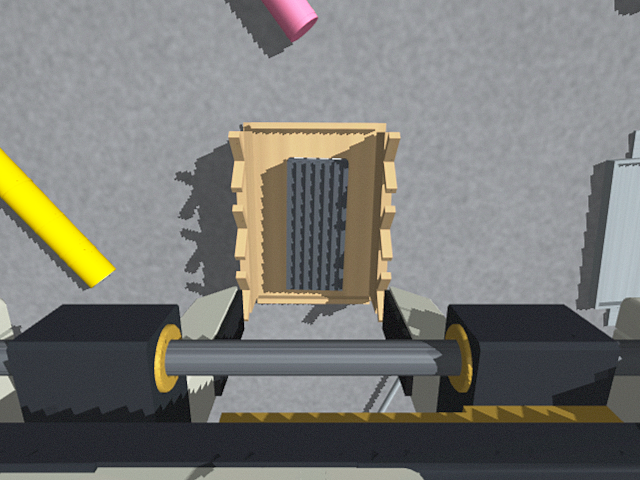

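```bash
python3 - <<'E'
from h import *
I,K,P=load("w_amp")
p=cast([(288,158),(348,158),(345,290),(287,290)],K,P,30);print(p.round(1),np.linalg.norm(p-np.roll(p,-1,0),axis=1).round(1),p.mean(0).round(1))
d=p[0]+p[1]-p[2]-p[3];print("x ang",np.degrees(np.arctan2(d[1],d[0])))
w=cast([(240,160),(382,160),(378,290),(246,290)],K,P,50);print(w.round(1),w.mean(0))
cv2.imwrite("pics/c4.png",cv2.resize(I[110:330,210:420],(572,600),interpolation=2)[:,:,::-1])
E
```

```text
[[ 404.2 -308.8   30. ]
 [ 416.2 -259.9   30. ]
 [ 532.2 -288.3   30. ]
 [ 519.5 -340.4   30. ]] [ 50.3 119.4  53.6 119.6] [ 468.  -299.3   30. ]
x ang 165.4620577195344
[[ 395.6 -344.4   50. ]
 [ 422.5 -235.5   50. ]
 [ 530.4 -260.    50. ]
 [ 503.2 -371.5   50. ]] [ 462.91237034 -302.85823785   50.        ]
```

View pics/c4.png

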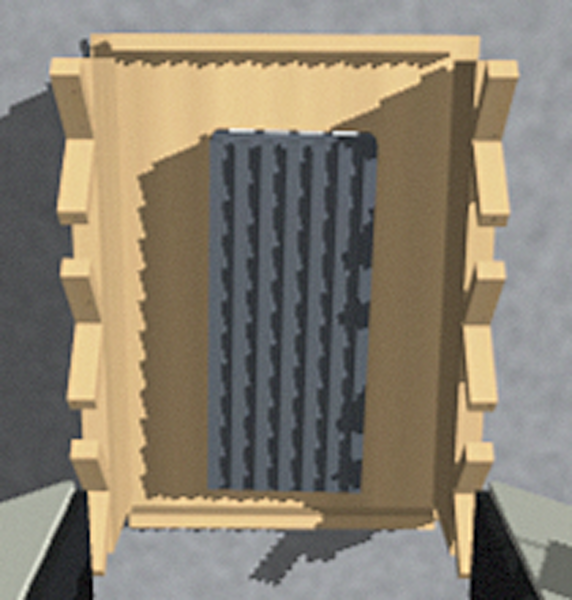

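```bash
python3 - <<'E'
from h import *
go(467.6,-300.5,31.5,75.8)
E
```

```text
turn [-0.4  0.4 -0.4] shift [ 0.0025  0.1919 -0.0068] | at [ 462.  -300.5  223.4] jaw 76.2 tooly [-0.008 -0.004 -1.   ] t 23.8 open 61.7 F [0.4 1.2 0.3] q7 1.94
```

Call:
step_arm(
  moves=[
    [[-0.4,0.4,-0.4],[0.002,0.04,-0.007],0.062],
    [[-0.4,0.4,-0.4],[0.002,0.08,-0.007],0.062],
    [[-0.4,0.4,-0.4],[0.002,0.1,-0.007],0.062],
    [[-0.4,0.4,-0.4],[0.002,0.1,-0.007],0.062],
    [[-0.4,0.4,-0.4],[0.002,0.1,-0.007],0.062],
    [[-0.4,0.4,-0.4],[0.002,0.1,-0.007],0.062],
  ],
)

```text
time: 24.4
ee_pos: [470.0, -302.9, 126.0]
ee_rot: [-1.321, -1.026, 1.023]
ft_force: [0.5, 0.3, 0.3]
opening: 61.8
```

```bash
python3 - <<'E'
from h import *
go(467.6,-300.5,31.5,75.8)
E
```

```text
turn [ 0.3 -0.1 -0.1] shift [0.0019 0.0945 0.0033] | at [ 470.  -302.9  126. ] jaw 75.7 tooly [ 0.004 -0.002 -1.   ] t 24.4 open 61.8 F [0.5 0.3 0.3] q7 1.98
```

Call:
step_arm(
  moves=[
    [[0,0,0],[0.002,0.02,0.003],0.062],
    [[0,0,0],[0.002,0.04,0.003],0.062],
    [[0,0,0],[0.002,0.055,0.003],0.062],
    [[0,0,0],[0.002,0.065,0.003],0.062],
    [[0,0,0],[0.002,0.065,0.003],0.062],
    [[0,0,0],[0.002,0.065,0.003],0.062],
  ],
)

```text
time: 25.0
ee_pos: [466.7, -300.8, 59.8]
ee_rot: [-1.32, -1.024, 1.023]
ft_force: [0.3, 0.3, 0.1]
opening: 62.1
```

```bash
python3 - <<'E'
from h import *
go(467.6,-300.5,31.5,75.8)
E
```

```text
turn [ 0.1 -0.1 -0. ] shift [ 0.0005  0.0283 -0.0008] | at [ 466.7 -300.8   59.8] jaw 75.7 tooly [ 0.002 -0.001 -1.   ] t 25.0 open 62.1 F [0.3 0.3 0.1] q7 2.0
```

Call:
step_arm(
  force=10,
  moves=[
    [[0,0,0],[0,0.01,-0.001],0.062],
    [[0,0,0],[0,0.02,-0.001],0.062],
    [[0,0,0],[0,0.028,-0.001],0.062],
    [[0,0,0],[0,0.028,-0.001],0.062],
    [[0,0,0],[0,0.028,-0.001],0.062],
  ],
)

```text
time: 25.5
ee_pos: [466.9, -300.6, 30.8]
ee_rot: [-1.318, -1.023, 1.023]
ft_force: [0.8, 1.0, 0.2]
opening: 61.9
```

```bash
python3 - <<'E'
from h import *
go(467.6,-300.5,31.5,75.8)
E
```

```text
turn [ 0.  -0.1 -0. ] shift [ 0.0003 -0.0007 -0.0006] | at [ 466.9 -300.6   30.8] jaw 75.7 tooly [ 0.001 -0.001 -1.   ] t 25.5 open 61.9 F [0.8 1.  0.2] q7 2.01
```

Call:
step_arm(
  force=40,
  moves=[
    [[0,0,0],[0,-0.001,0],0.055],
    [[0,0,0],[0,-0.001,0],0.045],
    [[0,0,0],[0,-0.001,0],0.04],
    [[0,0,0],[0,-0.001,0],0.04],
    [[0,0,0],[0,-0.001,0],0.04],
    [[0,0,0],[0,-0.001,0],0.04],
  ],
)

```text
time: 26.1
ee_pos: [467.6, -301.1, 32.7]
ee_rot: [-1.32, -1.024, 1.023]
ft_force: [-0.6, -1.2, 4.5]
opening: 51.4
```

```bash
python3 - <<'E'
from h import *
go(554.5,-7.6,110,80)
E
```

```text
turn [ 0.1 -4.3 -0.1] shift [ 0.3058 -0.0775 -0.0117] | at [ 467.6 -301.1   32.7] jaw 75.7 tooly [ 0.002 -0.002 -1.   ] t 26.1 open 51.4 F [-0.6 -1.2  4.5] q7 2.01
```

Call:
step_arm(
  moves=[
    [[0,0,0],[0,-0.02,0],0.04],
    [[0,0,0],[0,-0.05,0],0.04],
    [[0,0,0],[0,-0.09,0],0.04],
    [[0,0,0],[0,-0.12,0],0.04],
    [[0,-2,0],[0.1,-0.12,-0.004],0.04],
    [[0,-4.3,0],[0.2,-0.12,-0.012],0.04],
    [[0,-4.3,0],[0.306,-0.12,-0.012],0.04],
    [[0,-4.3,0],[0.306,-0.12,-0.012],0.04],
    [[0,-4.3,0],[0.306,-0.12,-0.012],0.04],
    [[0,-4.3,0],[0.306,-0.12,-0.012],0.04],
    [[0,-4.3,0],[0.306,-0.12,-0.012],0.04],
    [[0,-4.3,0],[0.306,-0.12,-0.012],0.04],
    [[0,-4.3,0],[0.306,-0.12,-0.012],0.04],
    [[0,-4.3,0],[0.306,-0.12,-0.012],0.04],
  ],
)

```text
time: 27.5
ee_pos: [553.7, -9.6, 151.7]
ee_rot: [-1.29, -1.076, 1.078]
ft_force: [-0.2, 0.1, -3.4]
opening: 51.7
```

```bash
python3 - <<'E'
from h import *
snap("wrist","w_amp2");go(554.5,-7.6,32,80)
E
```

```text
turn [ 0.1 -0.2 -0.1] shift [ 0.0022  0.1199 -0.0002] | at [553.9  -9.5 151.9] jaw 79.8 tooly [ 0.001 -0.002 -1.   ] t 27.6 open 51.6 F [-0.4 -0.  -2.7] q7 1.43
```

View pics/w_amp2.png

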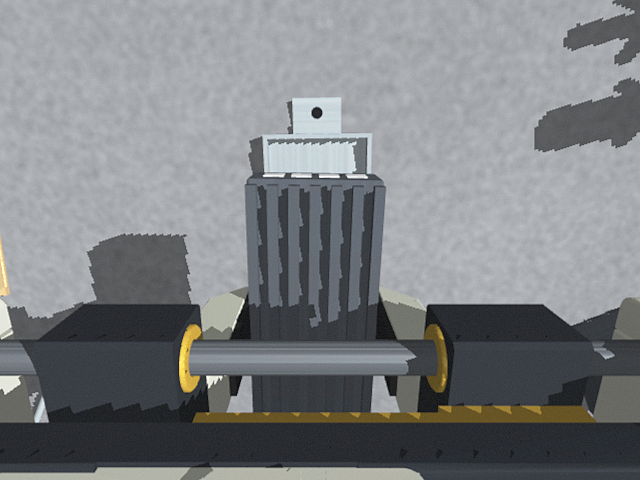

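```bash
python3 - <<'E'
from h import *
I,K,P=load("w_amp2")
p=cast([(262,135),(372,133)],K,P,11);print(p.round(1),p.mean(0).round(1))
p=cast([(247,179),(384,179)],K,P,3+26+120);print("amp end top",p.round(1),p.mean(0).round(1))
E
```

```text
[[476.7 -31.2  11. ]
 [488.9  44.3  11. ]] [482.8   6.6  11. ]
amp end top [[491.3 -22.1 149. ]
 [500.2  27.3 149. ]] [495.7   2.6 149. ]
```

Call:
step_arm(
  moves=[
    [[0,0,0],[0.001,0.04,0],0.04],
    [[0,0,0],[0.001,0.08,0],0.04],
    [[0,0,0],[0.001,0.1,0],0.04],
    [[0,0,0],[0.001,0.11,0],0.04],
    [[0,0,0],[0.001,0.115,0],0.04],
    [[0,0,0],[0.001,0.118,0],0.04],
    [[0,0,0],[0.001,0.118,0],0.04],
    [[0,0,0],[0.001,0.118,0],0.04],
  ],
)

```text
time: 28.35
ee_pos: [555.8, -6.3, 35.2]
ee_rot: [-1.29, -1.081, 1.078]
ft_force: [-0.6, 0.1, -3.5]
opening: 51.7
```

```bash
python3 - <<'E'
from h import *
go(554.5,-7.6,32,80)
E
```

```text
turn [ 0.2 -0.  -0. ] shift [-0.0015  0.0032  0.0011] | at [555.8  -6.3  35.2] jaw 80.0 tooly [ 0.003 -0.001 -1.   ] t 28.4 open 51.7 F [-0.6  0.1 -3.5] q7 1.46
```

Call:
step_arm(
  moves=[
    [[0,0,0],[-0.0015,0.001,0.001],0.04],
    [[0,0,0],[-0.0015,0.002,0.001],0.04],
    [[0,0,0],[-0.0015,0.003,0.001],0.04],
    [[0,0,0],[-0.0015,0.003,0.001],0.04],
    [[0,0,0],[-0.0015,0.003,0.001],0.04],
  ],
)

```text
time: 28.85
ee_pos: [553.7, -7.7, 31.7]
ee_rot: [-1.289, -1.08, 1.079]
ft_force: [-2.6, -0.2, 5.6]
opening: 51.8
```

```bash
python3 - <<'E'
from h import *
go(554.5,-7.6,32,80)
E
```

```text
turn [ 0.1 -0.  -0. ] shift [ 0.0002 -0.0003 -0.0007] | at [553.7  -7.7  31.7] jaw 80.0 tooly [ 0.002 -0.001 -1.   ] t 28.9 open 51.8 F [-2.6 -0.2  5.6] q7 1.46
```

Touching the floor (+5.6 N at the predicted 31.7). Release and rise.

Call:
step_arm(
  moves=[
    [[0,0,0],[0,0,0],0.055],
    [[0,0,0],[0,0,0],0.062],
    [[0,0,0],[0,0,0],0.062],
    [[0,0,0],[0,0,0],0.062],
    [[0,0,0],[0,-0.02,0],0.062],
    [[0,0,0],[0,-0.05,0],0.062],
    [[0,0,0],[0,-0.1,0],0.062],
    [[0,0,0],[0,-0.15,0],0.062],
    [[0,0,0],[0,-0.2,0],0.062],
    [[0,0,0],[0,-0.2,0],0.062],
    [[0,0,0],[0,-0.2,0],0.062],
  ],
)

```text
time: 29.95
ee_pos: [554.3, -7.2, 232.7]
ee_rot: [-1.291, -1.083, 1.077]
ft_force: [-1.3, 0.5, -1.1]
opening: 61.5
```

```bash
python3 - <<'E'
from h import *
snap("wrist","w_amp3");go(384.8,315,170,1);go(494.8,313,150,1)
E
```

```text
turn [ 0.1 79.   0. ] shift [0.2881 0.0604 0.2219] | at [553.   -7.3 230.9] jaw 80.0 tooly [ 0.001 -0.001 -1.   ] t 30.0 open 61.8 F [ 0.1  0.6 -0.6] q7 1.41
turn [ 0.1 79.   0. ] shift [0.3053 0.0806 0.1133] | at [553.   -7.3 230.9] jaw 80.0 tooly [ 0.001 -0.001 -1.   ] t 30.0 open 61.8 F [ 0.1  0.6 -0.6] q7 1.41
```

View pics/w_amp3.png

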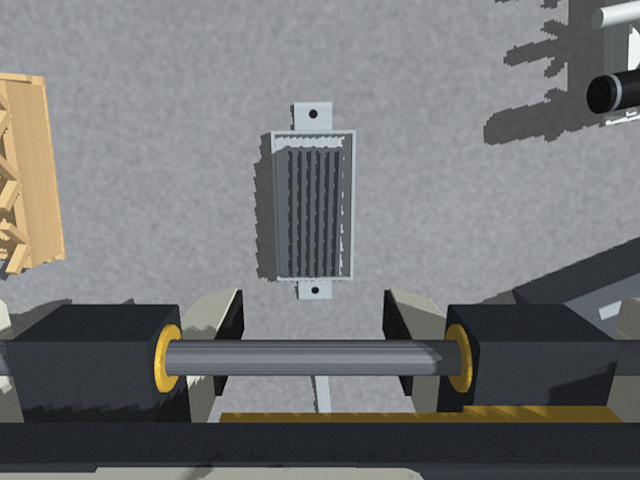

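```bash
python3 - <<'E'
from h import *
I,K,P=load("w_amp3")
t=cast([(272,131),(356,130),(352,279),(273,281)],K,P,11);print("tray",t.round(1).tolist(),t.mean(0).round(1))
m=cv2.inRange(cv2.cvtColor(I,cv2.COLOR_RGB2GRAY)[140:285,280:350],0,115)
r=cv2.reduce(m,1,cv2.REDUCE_AVG).ravel();c=cv2.reduce(m,0,cv2.REDUCE_AVG).ravel();print([140+i for i in range(145) if r[i]>90][::144//3] , 140+np.where(r>90)[0][[0,-1]],280+np.where(c>90)[0][[0,-1]])
for b in(268,272,276,279): print(b,np.linalg.norm(np.diff(cast([(314,147),(312,b)],K,P,29),axis=0)).round(1),cast([(314,147),(312,b)],K,P,29).mean(0).round(1))
E
```

```text
tray [[476.5, -29.6, 11.0], [488.7, 44.2, 11.0], [629.3, 20.0, 11.0], [617.7, -58.0, 11.0]] [553.   -5.9  11. ]
[147, 195, 243] [147 276] [280 349]
268 110.5 [549.9  -5.5  29. ]
272 114.5 [551.9  -5.9  29. ]
276 118.6 [553.9  -6.2  29. ]
279 121.6 [555.4  -6.5  29. ]
```

Call:
step_arm(
  force=20,
  moves=[
    [[0,20,0],[0.15,0.03,0.06],0.046],
    [[0,40,0],[0.305,0.08,0.113],0.046],
    [[0,60,0],[0.305,0.08,0.113],0.046],
    [[0,79,0],[0.305,0.08,0.113],0.046],
    [[0,79,0],[0.305,0.08,0.113],0.046],
    [[0,79,0],[0.305,0.08,0.113],0.046],
    [[0,79,0],[0.305,0.08,0.113],0.046],
    [[0,79,0],[0.305,0.08,0.113],0.046],
    [[0,79,0],[0.305,0.08,0.113],0.046],
    [[0,79,0],[0.305,0.08,0.113],0.046],
    [[0,79,0],[0.305,0.08,0.113],0.046],
    [[0,79,0],[0.305,0.08,0.113],0.046],
    [[0,79,0],[0.305,0.08,0.113],0.046],
  ],
)

```text
time: 31.3
ee_pos: [494.9, 312.1, 149.8]
ee_rot: [-1.573, -0.014, 0.014]
ft_force: [0.8, -0.8, 0.5]
opening: 45.9
```

```bash
python3 - <<'E'
from h import *
go(494.7,312.6,50,1)
E
```

```text
turn [0.1 0.  0. ] shift [-0.0002  0.0998  0.0007] | at [494.9 312.1 149.8] jaw 1.0 tooly [ 0.    -0.002 -1.   ] t 31.3 open 45.9 F [ 0.8 -0.8  0.5] q7 -0.45
```

Call:
step_arm(
  moves=[
    [[0,0,0],[0,0.03,0.001],0.046],
    [[0,0,0],[0,0.06,0.001],0.046],
    [[0,0,0],[0,0.085,0.001],0.046],
    [[0,0,0],[0,0.1,0.001],0.046],
    [[0,0,0],[0,0.1,0.001],0.046],
    [[0,0,0],[0,0.1,0.001],0.03],
    [[0,0,0],[0,0.1,0.001],0.02],
    [[0,0,0],[0,0.1,0.001],0.02],
    [[0,0,0],[0,0.1,0.001],0.02],
    [[0,0,0],[0,0.1,0.001],0.02],
  ],
)

```text
time: 32.3
ee_pos: [493.1, 314.0, 51.7]
ee_rot: [-1.572, -0.012, 0.016]
ft_force: [-6.9, -0.8, 5.5]
opening: 27.5
```

```bash
python3 - <<'E'
from h import *
go(516.5,-318.2,170,-14)
E
```

```text
turn [ 0.1 15.  -0.1] shift [ 0.0118 -0.1178 -0.6326] | at [493.1 314.   51.7] jaw 1.0 tooly [-0.002 -0.001 -1.   ] t 32.3 open 27.5 F [-6.9 -0.8  5.5] q7 -0.41
```

Call:
step_arm(
  moves=[
    [[0,0,0],[0,-0.02,0],0.02],
    [[0,0,0],[0,-0.06,0],0.02],
    [[0,0,0],[0,-0.12,0],0.02],
    [[0,5,0],[0.005,-0.13,-0.2],0.02],
    [[0,10,0],[0.008,-0.13,-0.4],0.02],
    [[0,15,0],[0.012,-0.118,-0.632],0.02],
    [[0,15,0],[0.012,-0.118,-0.632],0.02],
    [[0,15,0],[0.012,-0.118,-0.632],0.02],
    [[0,15,0],[0.012,-0.118,-0.632],0.02],
    [[0,15,0],[0.012,-0.118,-0.632],0.02],
    [[0,15,0],[0.012,-0.118,-0.632],0.02],
    [[0,15,0],[0.012,-0.118,-0.632],0.02],
    [[0,15,0],[0.012,-0.118,-0.632],0.02],
    [[0,15,0],[0.012,-0.118,-0.632],0.02],
    [[0,15,0],[0.012,-0.118,-0.632],0.02],
    [[0,15,0],[0.012,-0.118,-0.632],0.02],
    [[0,15,0],[0.012,-0.118,-0.632],0.02],
    [[0,15,0],[0.012,-0.118,-0.632],0.02],
  ],
)

```text
time: 34.1
ee_pos: [517.6, -319.1, 170.1]
ee_rot: [-1.563, 0.192, -0.196]
ft_force: [0.4, 0.7, -2.4]
opening: 27.6
```

```bash
python3 - <<'E'
from h import *
go(516.5,-316.8,71,-14)
E
```

```text
turn [ 0.  -0.2  0.1] shift [-0.0019  0.099   0.002 ] | at [ 517.6 -319.1  170.1] jaw -14.2 tooly [ 0.002 -0.001 -1.   ] t 34.1 open 27.6 F [ 0.4  0.7 -2.4] q7 0.52
```

Call:
step_arm(
  moves=[
    [[0,0,0],[-0.001,0.04,0.002],0.02],
    [[0,0,0],[-0.001,0.07,0.002],0.02],
    [[0,0,0],[-0.001,0.085,0.002],0.02],
    [[0,0,0],[-0.001,0.093,0.002],0.02],
    [[0,0,0],[-0.001,0.098,0.002],0.02],
    [[0,0,0],[-0.001,0.098,0.002],0.02],
    [[0,0,0],[-0.001,0.098,0.002],0.02],
  ],
)

```text
time: 34.8
ee_pos: [517.8, -315.7, 72.3]
ee_rot: [-1.563, 0.19, -0.194]
ft_force: [-2.8, 2.9, -0.5]
opening: 27.4
```

```bash
python3 - <<'E'
from h import *
go(516.5,-316.8,71,-14)
E
```

```text
turn [ 0.  -0.   0.1] shift [-0.001   0.0013 -0.0014] | at [ 517.8 -315.7   72.3] jaw -14.0 tooly [ 0.002 -0.001 -1.   ] t 34.8 open 27.4 F [-2.8  2.9 -0.5] q7 0.58
```

Seated about right; release, rise, go for the mast.

Call:
step_arm(
  moves=[
    [[0,0,0],[0,0,0],0.035],
    [[0,0,0],[0,0,0],0.046],
    [[0,0,0],[0,0,0],0.046],
    [[0,0,0],[0,0,0],0.046],
    [[0,0,0],[0,-0.03,0],0.046],
    [[0,0,0],[0,-0.08,0],0.046],
    [[0,0,0],[0,-0.12,0],0.046],
    [[0,0,0],[0,-0.12,0],0.046],
  ],
)

```text
time: 35.6
ee_pos: [520.8, -318.8, 197.9]
ee_rot: [-1.567, 0.183, -0.203]
ft_force: [0.7, -1.0, -0.1]
opening: 46.0
```

```bash
python3 - <<'E'
from h import *
go(439.9,314.4,150,1)
E
```

```text
turn [  0.3 -15.1   0.7] shift [-0.233   0.043   0.5947] | at [ 520.8 -318.8  197.9] jaw -14.1 tooly [ 0.012 -0.006 -1.   ] t 35.6 open 46.0 F [ 0.7 -1.  -0.1] q7 0.5
```

Call:
step_arm(
  moves=[
    [[0,-5,0.2],[-0.06,0,0.2],0.032],
    [[0,-10,0.4],[-0.13,0,0.4],0.032],
    [[0.3,-15,0.7],[-0.233,0.043,0.595],0.032],
    [[0.3,-15,0.7],[-0.233,0.043,0.595],0.032],
    [[0.3,-15,0.7],[-0.233,0.043,0.595],0.032],
    [[0.3,-15,0.7],[-0.233,0.043,0.595],0.032],
    [[0.3,-15,0.7],[-0.233,0.043,0.595],0.032],
    [[0.3,-15,0.7],[-0.233,0.043,0.595],0.032],
    [[0.3,-15,0.7],[-0.233,0.043,0.595],0.032],
    [[0.3,-15,0.7],[-0.233,0.043,0.595],0.032],
    [[0.3,-15,0.7],[-0.233,0.043,0.595],0.032],
    [[0.3,-15,0.7],[-0.233,0.043,0.595],0.032],
    [[0.3,-15,0.7],[-0.233,0.043,0.595],0.032],
    [[0.3,-15,0.7],[-0.233,0.043,0.595],0.032],
    [[0.3,-15,0.7],[-0.233,0.043,0.595],0.032],
    [[0.3,-15,0.7],[-0.233,0.043,0.595],0.032],
  ],
)

```text
time: 37.2
ee_pos: [436.0, 316.3, 147.3]
ee_rot: [-1.566, -0.004, 0.02]
ft_force: [-0.6, -0.9, 0.0]
opening: 31.8
```

```bash
python3 - <<'E'
from h import *
go(439.5,314.4,39.5,1)
E
```

```text
turn [-0.3 -0.1 -0.6] shift [ 0.0045  0.1078 -0.0024] | at [436.  316.3 147.3] jaw 0.9 tooly [-0.01   0.004 -1.   ] t 37.2 open 31.8 F [-0.6 -0.9  0. ] q7 -0.53
```

Call:
step_arm(
  moves=[
    [[-0.3,0,-0.6],[0.004,0.03,-0.002],0.032],
    [[-0.3,0,-0.6],[0.004,0.06,-0.002],0.032],
    [[-0.3,0,-0.6],[0.004,0.09,-0.002],0.032],
    [[-0.3,0,-0.6],[0.004,0.106,-0.002],0.032],
    [[-0.3,0,-0.6],[0.004,0.106,-0.002],0.032],
    [[-0.3,0,-0.6],[0.004,0.106,-0.002],0.032],
    [[-0.3,0,-0.6],[0.004,0.106,-0.002],0.02],
    [[-0.3,0,-0.6],[0.004,0.106,-0.002],0.005],
    [[-0.3,0,-0.6],[0.004,0.106,-0.002],0.005],
    [[-0.3,0,-0.6],[0.004,0.106,-0.002],0.005],
    [[-0.3,0,-0.6],[0.004,0.106,-0.002],0.005],
  ],
)

```text
time: 38.3
ee_pos: [438.0, 316.8, 42.5]
ee_rot: [-1.57, -0.013, 0.014]
ft_force: [-4.0, -1.3, 7.1]
opening: 13.2
```

```bash
python3 - <<'E'
from h import *
go(463,-306.5,170,-14)
E
```

```text
turn [-0.1 15.  -0. ] shift [ 0.0141 -0.1281 -0.6235] | at [438.  316.8  42.5] jaw 1.0 tooly [-0.     0.001 -1.   ] t 38.3 open 13.2 F [-4.  -1.3  7.1] q7 -0.48
```

Call:
step_arm(
  moves=[
    [[0,0,0],[0,-0.02,0],0.005],
    [[0,0,0],[0,-0.06,0],0.005],
    [[0,0,0],[0,-0.12,0],0.005],
    [[0,5,0],[0.03,-0.13,-0.2],0.005],
    [[0,10,0],[0.03,-0.13,-0.4],0.005],
    [[0,15,0],[0.014,-0.128,-0.622],0.005],
    [[0,15,0],[0.014,-0.128,-0.622],0.005],
    [[0,15,0],[0.014,-0.128,-0.622],0.005],
    [[0,15,0],[0.014,-0.128,-0.622],0.005],
    [[0,15,0],[0.014,-0.128,-0.622],0.005],
    [[0,15,0],[0.014,-0.128,-0.622],0.005],
    [[0,15,0],[0.014,-0.128,-0.622],0.005],
    [[0,15,0],[0.014,-0.128,-0.622],0.005],
    [[0,15,0],[0.014,-0.128,-0.622],0.005],
    [[0,15,0],[0.014,-0.128,-0.622],0.005],
    [[0,15,0],[0.014,-0.128,-0.622],0.005],
    [[0,15,0],[0.014,-0.128,-0.622],0.005],
    [[0,15,0],[0.014,-0.128,-0.622],0.005],
  ],
)

```text
time: 40.1
ee_pos: [462.8, -305.3, 169.2]
ee_rot: [-1.561, 0.193, -0.193]
ft_force: [-0.0, 0.8, -1.3]
opening: 13.4
```

```bash
python3 - <<'E'
from h import *
go(463,-304.6,62,-14)
E
```

```text
turn [-0.1 -0.1  0. ] shift [1.000e-04 1.072e-01 6.000e-04] | at [ 462.8 -305.3  169.2] jaw -14.1 tooly [ 0.     0.001 -1.   ] t 40.1 open 13.4 F [-0.   0.8 -1.3] q7 0.54
```

Call:
step_arm(
  moves=[
    [[0,0,0],[0,0.04,0.001],0.005],
    [[0,0,0],[0,0.07,0.001],0.005],
    [[0,0,0],[0,0.09,0.001],0.005],
    [[0,0,0],[0,0.1,0.001],0.005],
    [[0,0,0],[0,0.107,0.001],0.005],
    [[0,0,0],[0,0.107,0.001],0.005],
    [[0,0,0],[0,0.107,0.001],0.005],
  ],
)

```text
time: 40.8
ee_pos: [464.0, -303.8, 63.0]
ee_rot: [-1.562, 0.19, -0.193]
ft_force: [-0.7, -0.9, -0.0]
opening: 13.0
```

```bash
python3 - <<'E'
from h import *
go(463,-304.6,62,-14)
E
```

```text
turn [-0.   0.   0.1] shift [-0.0008  0.001  -0.0011] | at [ 464.  -303.8   63. ] jaw -14.0 tooly [ 0.001  0.001 -1.   ] t 40.8 open 13.0 F [-0.7 -0.9 -0. ] q7 0.64
```

Call:
step_arm(
  moves=[
    [[0,0,0],[0,0,0],0.02],
    [[0,0,0],[0,0,0],0.03],
    [[0,0,0],[0,0,0],0.03],
    [[0,0,0],[0,0,0],0.03],
    [[0,0,0],[0,-0.03,0],0.03],
    [[0,0,0],[0,-0.08,0],0.03],
    [[0,0,0],[0,-0.13,0],0.03],
    [[0,0,0],[0,-0.13,0],0.03],
  ],
)

```text
time: 41.6
ee_pos: [466.9, -307.5, 199.2]
ee_rot: [-1.566, 0.184, -0.202]
ft_force: [-0.2, -1.1, 0.0]
opening: 30.3
```

```bash
python3 - <<'E'
from h import *
go(385.8,315.5,150,1)
E
```

```text
turn [  0.2 -15.1   0.7] shift [-0.2309  0.0452  0.5846] | at [ 466.9 -307.5  199.2] jaw -14.1 tooly [ 0.011 -0.005 -1.   ] t 41.6 open 30.3 F [-0.2 -1.1  0. ] q7 0.53
```

Call:
step_arm(
  moves=[
    [[0,-5,0.2],[-0.03,0,0.15],0.036],
    [[0,-10,0.4],[-0.05,0,0.3],0.036],
    [[0,-10,0.4],[-0.05,0,0.3],0.036],
    [[0,-10,0.4],[-0.05,0,0.3],0.036],
    [[0,-10,0.4],[-0.05,0,0.3],0.036],
    [[0.2,-15,0.7],[-0.231,0.045,0.585],0.036],
    [[0.2,-15,0.7],[-0.231,0.045,0.585],0.036],
    [[0.2,-15,0.7],[-0.231,0.045,0.585],0.036],
    [[0.2,-15,0.7],[-0.231,0.045,0.585],0.036],
    [[0.2,-15,0.7],[-0.231,0.045,0.585],0.036],
    [[0.2,-15,0.7],[-0.231,0.045,0.585],0.036],
    [[0.2,-15,0.7],[-0.231,0.045,0.585],0.036],
    [[0.2,-15,0.7],[-0.231,0.045,0.585],0.036],
    [[0.2,-15,0.7],[-0.231,0.045,0.585],0.036],
    [[0.2,-15,0.7],[-0.231,0.045,0.585],0.036],
    [[0.2,-15,0.7],[-0.231,0.045,0.585],0.036],
    [[0.2,-15,0.7],[-0.231,0.045,0.585],0.036],
  ],
)

```text
time: 43.3
ee_pos: [381.9, 317.6, 147.7]
ee_rot: [-1.566, -0.002, 0.02]
ft_force: [0.7, -0.5, -1.0]
opening: 35.8
```

```bash
python3 - <<'E'
from h import *
go(385.5,316,44,1)
E
```

```text
turn [-0.3 -0.2 -0.6] shift [ 0.0047  0.1036 -0.0021] | at [381.9 317.6 147.7] jaw 0.8 tooly [-0.011  0.005 -1.   ] t 43.3 open 35.8 F [ 0.7 -0.5 -1. ] q7 -0.62
```

Call:
step_arm(
  moves=[
    [[-0.3,0,-0.6],[0.004,0.03,-0.002],0.036],
    [[-0.3,0,-0.6],[0.004,0.06,-0.002],0.036],
    [[-0.3,0,-0.6],[0.004,0.09,-0.002],0.036],
    [[-0.3,0,-0.6],[0.004,0.103,-0.002],0.036],
    [[-0.3,0,-0.6],[0.004,0.103,-0.002],0.036],
    [[-0.3,0,-0.6],[0.004,0.103,-0.002],0.036],
    [[-0.3,0,-0.6],[0.004,0.103,-0.002],0.025],
    [[-0.3,0,-0.6],[0.004,0.103,-0.002],0.01],
    [[-0.3,0,-0.6],[0.004,0.103,-0.002],0.01],
    [[-0.3,0,-0.6],[0.004,0.103,-0.002],0.01],
    [[-0.3,0,-0.6],[0.004,0.103,-0.002],0.01],
  ],
)

```text
time: 44.4
ee_pos: [383.0, 318.6, 45.5]
ee_rot: [-1.57, -0.012, 0.015]
ft_force: [-4.4, 0.1, 5.8]
opening: 19.1
```

```bash
python3 - <<'E'
from h import *
go(410,-289.5,170,-14)
E
```

```text
turn [-0.1 15.  -0.1] shift [ 0.016  -0.1252 -0.6083] | at [383.  318.6  45.5] jaw 1.0 tooly [-0.002  0.001 -1.   ] t 44.4 open 19.1 F [-4.4  0.1  5.8] q7 -0.57
```

Call:
step_arm(
  moves=[
    [[0,0,0],[0,-0.02,0],0.01],
    [[0,0,0],[0,-0.06,0],0.01],
    [[0,0,0],[0,-0.12,0],0.01],
    [[0,5,0],[0.08,-0.13,-0.2],0.01],
    [[0,10,0],[0.08,-0.13,-0.31],0.01],
    [[0,10,0],[0.08,-0.13,-0.31],0.01],
    [[0,10,0],[0.08,-0.13,-0.31],0.01],
    [[0,10,0],[0.08,-0.13,-0.31],0.01],
    [[0,10,0],[0.08,-0.13,-0.31],0.01],
    [[0,15,0],[0.016,-0.125,-0.608],0.01],
    [[0,15,0],[0.016,-0.125,-0.608],0.01],
    [[0,15,0],[0.016,-0.125,-0.608],0.01],
    [[0,15,0],[0.016,-0.125,-0.608],0.01],
    [[0,15,0],[0.016,-0.125,-0.608],0.01],
    [[0,15,0],[0.016,-0.125,-0.608],0.01],
    [[0,15,0],[0.016,-0.125,-0.608],0.01],
    [[0,15,0],[0.016,-0.125,-0.608],0.01],
    [[0,15,0],[0.016,-0.125,-0.608],0.01],
    [[0,15,0],[0.016,-0.125,-0.608],0.01],
  ],
)

```text
time: 46.3
ee_pos: [410.7, -288.2, 169.3]
ee_rot: [-1.561, 0.191, -0.19]
ft_force: [-0.6, 0.8, -1.2]
opening: 18.9
```

```bash
python3 - <<'E'
from h import *
go(410,-289.4,65,-14)
E
```

```text
turn [-0.1  0.1 -0.1] shift [-0.0003  0.1043 -0.0014] | at [ 410.7 -288.2  169.3] jaw -13.9 tooly [-0.001  0.002 -1.   ] t 46.3 open 18.9 F [-0.6  0.8 -1.2] q7 0.56
```

Call:
step_arm(
  moves=[
    [[0,0,0],[-0.001,0.04,-0.001],0.01],
    [[0,0,0],[-0.001,0.07,-0.001],0.01],
    [[0,0,0],[-0.001,0.09,-0.001],0.01],
    [[0,0,0],[-0.001,0.098,-0.001],0.01],
    [[0,0,0],[-0.001,0.104,-0.001],0.01],
    [[0,0,0],[-0.001,0.104,-0.001],0.01],
    [[0,0,0],[-0.001,0.104,-0.001],0.01],
  ],
)

```text
time: 47.0
ee_pos: [410.0, -290.5, 66.2]
ee_rot: [-1.562, 0.191, -0.192]
ft_force: [-0.4, -0.4, -1.3]
opening: 19.3
```

```bash
python3 - <<'E'
from h import *
go(410,-289.4,65,-14)
E
```

```text
turn [0.  0.  0.1] shift [-0.0003  0.0012  0.001 ] | at [ 410.  -290.5   66.2] jaw -14.0 tooly [ 0.001 -0.    -1.   ] t 47.0 open 19.3 F [-0.4 -0.4 -1.3] q7 0.68
```

Call:
step_arm(
  moves=[
    [[0,0,0],[0,0.001,0],0.01],
    [[0,0,0],[0,0.001,0],0.025],
    [[0,0,0],[0,0.001,0],0.036],
    [[0,0,0],[0,0.001,0],0.036],
    [[0,0,0],[0,0.001,0],0.036],
    [[0,0,0],[0,-0.03,0],0.036],
    [[0,0,0],[0,-0.08,0],0.036],
    [[0,0,0],[0,-0.13,0],0.036],
    [[0,0,0],[0.067,-0.214,-0.034],0.036],
    [[0,0,0],[0.067,-0.214,-0.034],0.036],
    [[0,0,0],[0.067,-0.214,-0.034],0.036],
    [[0,0,0],[0.067,-0.214,-0.034],0.036],
    [[0,0,0],[0.067,-0.214,-0.034],0.036],
    [[0,0,0],[0.067,-0.214,-0.034],0.036],
    [[0,0,0],[0.067,-0.214,-0.034],0.036],
  ],
)

```text
time: 48.5
ee_pos: [464.8, -338.8, 277.9]
ee_rot: [-1.561, 0.195, -0.19]
ft_force: [-0.1, 0.3, 0.4]
opening: 36.0
```

```bash
python3 - <<'E'
from h import *
I,K,P,o=snap("wrist","w_end");go(467.3,-338.9,280.6,-12.6)
cv2.imwrite("pics/c5.png",cv2.resize(I[30:310,190:450],(557,600),interpolation=2)[:,:,::-1])
E
```

```text
turn [-0.1 -1.4 -0.2] shift [ 0.0022 -0.0024  0.0007] | at [ 465.  -339.   278.2] jaw -14.0 tooly [-0.002  0.002 -1.   ] t 48.5 open 36.0 F [-0.4 -0.9  0.6] q7 0.54
```

View pics/c5.png

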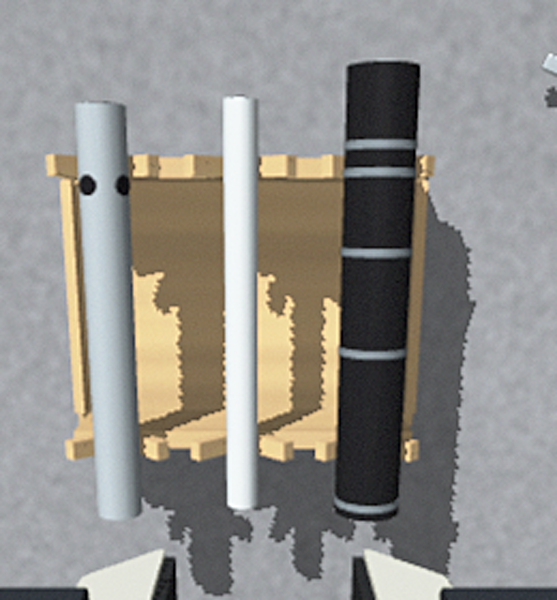

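```bash
python3 - <<'E'
from h import *
A=load("w_crate");B=load("w_end")
s=lambda u,v:(190+u/2.142,30+v/2.143)
for n,r,a,b,c,d in(("torch",14,(368.5,64),(356.5,272),s(383,61),s(366,520)),("spanner",10,(237,74),(242,268),s(101,101),s(120,520)),("mast",7,(301.5,76),(299,267),s(240,96),s(241,510))):
    z=50+1.414*r
    m=[np.vstack([cast([p],K,P,z+r),cast([q],K,P,z-.3*r)]) for (_,K,P),p,q in((A,a,b),(B,c,d))]
    e=m[1][0]-m[1][1];print(n,m[1].mean(0)[:2].round(1),"moved",(m[1]-m[0]).mean(0).round(1),"len",np.linalg.norm(e[:2]).round(1))
o=arm.get_obs();print(o["time"],o["ee_pos"],o["dq"].max())
arm.close_job()
E
```

```text
torch [ 517.  -313.8] moved [-0.3  0.5  0. ] len 186.2
spanner [ 409.7 -294.4] moved [-0.5 -2.1  0. ] len 175.6
mast [ 462.9 -304.4] moved [-0.2  0.1  0. ] len 174.5
48.55 [ 465.04336804 -339.01586843  278.17658323] 0.0023231004982943153
the job is handed in; nothing more can be done
```

I moved the torch, tube spanner and aerial tube to the rack and set the amplifier in the mounting tray. Each rod then went back into its own crate groove. I handed the job in at 48.6 s of the 136 s allowed; no verdict is reported.

**Last checks:**
- **Rods:** in the last wrist view all three lie cradled in their original grooves. They measure about 0.6 mm (torch), 2.2 mm (spanner) and 0.2 mm (aerial tube) from where they started. The limit is 20 mm.
- **Amplifier:** it lies flat and lengthwise, right way up, about 1.4 mm from the tray's centre by the wrist camera. The limit is 15 mm.
- **Robot:** it stood clear above the crate, with the gripper open and no contact force.

**What disagreed or was not checked:**
- The rod lengths read 4–6 mm too long because the end faces were picked by eye, so each rod position is good to about 3 mm.
- The rack's grooves turned out about 1.5 mm further along x than I had measured. The rods centred themselves in the grooves anyway.
- I did not measure the cage, screwdriver or key again at the end. The arm never worked near them.

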